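Load the shaker from the bench rack, keeping the row's order, and bail it shut

ROBOT

A 6-joint arm with a two-finger parallel gripper is mounted at the origin on a cart in front of the work surface, level with it; the furniture and walls round the work are solid. World frame = base frame: x ahead of the robot, y to its left, z up, the work surface at z = 0. Lengths are in mm, angles in rad, forces in N, time in s.
With the tool pointing down it reaches from about 300 to 850 mm from the base axis. Payload 5.4 kg.
Tool frame: the origin (TCP) lies between the finger pads; the fingertips stand 22 mm ahead of it and the grasp point (between the pads) lies 3 mm ahead of it; z points along the fingers, y is the line along which they close (so a half turn about z gives the same grasp; the last joint's range is limited). The gripper opens to 85 mm and grips with 20 to 120 N. Pads are 22 mm wide; open, the fingers measure 114 mm over their backs; the gripper's body (76 mm by 85 mm) begins 54 mm behind the grasp point. The pads swing forward as they close: fully open they stand 13 mm farther back than shut.
Start: joints at [1.055, 0.158, 1.597, -0, 1.386, -0.21], TCP at [173.117, 548.304, 253.299] pointing down, gripper open.
Joint ranges: [-2.91, 2.91], [-0.94, 2.29], [0.18, 2.7], [-1.29, 4.43], [0.17, 2.64], [-3, 3]. Speed limits (rad/s): [2.57, 2.57, 3.14, 3.14, 3.14, 3.14].

INTERFACE

Orientations are given as a unit quaternion [x, y, z, w].
In Python, from station import robot gives the robot as it stands.
- The arm moves only by the shell command python3 -m creep 'ROWS'. ROWS is JSON, a list of rows, each an object of numbers: "grip": the opening, from 0 (shut) to 1 (fully open); "tx", "ty", "tz": the shift along the tool's x, y, z as a fraction of full scale; "ax", "ay", "az": the turn, a rotation vector about the tool's x, y, z as a fraction of full scale. A call has 1 to 8 rows; each row shifts and turns the commanded pose from where the row before left it, along the tool's axes as they then stand; what a row does not reach is not made up. Full scale, the value 1, is 20 mm for a shift and 4 degrees for a turn. A row lasts 1/10 s, in which the tool goes at most 50 mm and 8.59 degrees, less where a joint would pass 70% of its speed; a pose out of reach is approached as far as the arm can. A call with a number of a shift or a turn outside -1 to 1 is refused whole. A call with a gripper value outside its range is refused whole. The fingers move at their own pace and stop on an object; the grip force is fixed at half the most. Time passes only in rows, so rows that do not move let the fingers close. It gives the time, the measured TCP pose, the force, the opening and the grip force at its end, in the units of the state.
- robot.sense(): the state, without advancing time (a new reading comes with each control period).
- robot.get_image(name): name is "scene" or "top" or "wrist"; returns a dict with "frame" (400x640x3 uint8, red, green, blue), "camera_matrix" (3x3 intrinsics, pixels), "R" (3x3) and "t" (3): a world point X has camera coordinates R X + t; the wrist camera has in their place "tool_from_camera" (4x4, takes a point from camera to tool coordinates, whose origin is the TCP and whose axes are the flange's). Camera axes: x right, y down, z forward; pixel columns grow to the right and rows downward; lengths in mm; the calibration is good to about 2 mm. A picture is of the moment at which its call begins: read the wrist's pose just before it. There is no depth.
- robot.sign_off(): hands the job in; it is judged then, once.
Trained networks look in a picture, given as the dict that the camera call returned (one of the last four; its "shot" number tells which), for a name from the list of things; names that differ only in an ending like _2 or _b are one class to them, and where a whole thing is asked for, a point or a joint stands for the part that bears it (a point fixed in the world has none). Each returns a list of dicts, best first, with "conf" (0 to 1); they miss things now and then, are a little off and sometimes report something else, mostly with a low value. They report only what shows in the picture. A call takes as long as a camera call. They do not tell look-alikes from the thing itself.
- robot.find_in(picture, target): "rect" ([left, top, right, bottom] in pixels, round what is visible of it).
- robot.pinpoint(picture, target): "at" ([row, column] in pixels: a listed point, or the origin of a listed thing).
The state is a dict: "time": time; "q": joint angles; "qvel": joint speeds; "effort": joint torques, N m; "tool_pos": TCP position; "orientation": TCP orientation; "force": force on the tool from outside, world axes, zero at the start; "ft_torque": the same for the moment, N m; "finger_gap": opening from 0.0 (shut) to 1.0 (fully open); "grasp_force": force on a finger pad.
Only numpy, scipy, OpenCV 4.12 (cv2) and the standard library are available. Lean on these libraries where they do the work, as an engineer would, in place of code of your own. Each camera call takes 0.05 s, during which the arm holds its last target. There are 200 camera calls.

TASK

Load the four sample vials from the white bench rack into the small shaker for mixing. Swing the shaker's wire hold-down bail fully open, towards the front, then move the vials over, upright, keeping their order because they are known only by their place in the row: the vial next to the rack's hang tab goes in the hole next to the shaker's control knob, the second in the second hole, and so on. When all four stand fully down in their holes, swing the bail back fully upright over their caps; leave the loupe and the brass weight where they stand.

Things in the scene. Friction and masses are not known exactly. Their poses are not given: they have to be found in the camera images.
- bench_rack: white plastic vial rack, fixed, block 52 x 172 x 30 mm (x, y, z), at any yaw; origin under the centre of the block, on the worktop, z up. Four 28 mm holes at x = 0, y = +63, +21, -21, -63 mm, 20 mm deep, countersunk to 38 mm; hole floors 10 mm above the origin. A flat hang tab with a steel eyelet (8 mm thick, to y = +123 mm) marks its +y end: the hole at +63 is next to the tab
- shaker: fixed bench shaker, 78 mm deep, aluminium vial block on top; origin on the worktop under the block's centre, z up, -x its front, roughly facing the robot. Four 28 mm holes at x = 0, y = +63, +21, -21, -63 mm, 20 mm deep, countersunk to 38 mm; hole floors at z = 44, block top 64 mm. Its +y end is a grey control pod with a round knob (y = 100 to 136, top 54 mm): the hole at +63 is next to the knob
- bail (a joint): the shaker's wire hold-down bail, hinged on an axis along the shaker's y through x = 0, z = 34 mm, arms at y = +91 and -91. 0 rad: closed, upright, its bar over the row 66 mm above the hinge (3 mm above seated vials). Opens towards the shaker's -x to a stop at 1.4 rad. Stiff hinge (1 N at the grip), stays where it is left. Starts at 0 to 0.2 rad
- bail_grip (a point): centre of the black sleeve on the bail's handle loop: round, 12 mm in diameter, 46 mm long along the shaker's y, 108 mm from the hinge axis (142 mm above the worktop closed; 106 mm in front of the row and 53 mm up at 1.4 rad). It may turn between the fingers; the bar lies 42 mm nearer the hinge
- vial_a: sample vial in the bench rack, the one next to the hang tab at the start: brown contents, black screw cap, no label, 22 mm across, 50 mm tall, about 20 to 35 g; origin at the centre of its underside, z up along it. All four vials look alike and are told apart by their place in the row
- vial_b: sample vial in the bench rack, second from the hang tab at the start: brown contents, black screw cap, no label, 22 mm across, 50 mm tall, about 20 to 35 g; origin at the centre of its underside, z up along it. All four vials look alike and are told apart by their place in the row
- vial_c: sample vial in the bench rack, third from the hang tab at the start: brown contents, black screw cap, no label, 22 mm across, 50 mm tall, about 20 to 35 g; origin at the centre of its underside, z up along it. All four vials look alike and are told apart by their place in the row
- vial_d: sample vial in the bench rack, the one farthest from the hang tab at the start: brown contents, black screw cap, no label, 22 mm across, 50 mm tall, about 20 to 35 g; origin at the centre of its underside, z up along it. All four vials look alike and are told apart by their place in the row
- loupe: bystander: black eye loupe, 38 mm wide, 31 mm tall, in front between rack and shaker; origin at the centre of its underside
- check_weight: bystander: brass check weight with a knob, 23 mm across, 38 mm tall, at the back between rack and shaker; origin at the centre of its underside
Mind the look-alikes: they are no part of the job. Leave any purple look-alike of the vial_c alone. What is shaped like the vial_d but red is not meant.

How it is judged:
By the outcome, as a careful person would: the job done as asked, in the order asked, and still so for the second after the job is handed in, with the robot touching nothing.
It also fails if it takes over 115 s, if anything falls off the work surface, if the arm or the gripper's body presses on something with over 40 N, if the wrist force passes 120 N, or if a joint passes its speed limit or range.

## Working session

There is one attempt and no reset: what is moved stays moved. The work goes in short steps, Python scripts to look and compute and a shell command to move; the robot and the scene stay as the last step left them, time stands still between calls to the robot, and variables do not carry over. Pictures are saved under pics/ and viewed, at most 14 in all, crops included, and the job is handed in when it is done.

```bash
ls; mkdir -p pics; cat > h.py <<'E'
import numpy as np, cv2
from scipy.spatial.transform import Rotation as Ro
from station import robot
def cam(p):
    if 'tool_from_camera' in p:
        s=robot.sense();T=np.eye(4);T[:3,:3]=Ro.from_quat(s['orientation']).as_matrix();T[:3,3]=s['tool_pos']
        M=T@np.array(p['tool_from_camera']);R=M[:3,:3].T;return R,-R@M[:3,3]
    return np.array(p['R']),np.array(p['t'])
def ray(p,rc,z):
    R,t=cam(p);K=np.array(p['camera_matrix']);d=R.T@np.linalg.solve(K,[rc[1],rc[0],1]);o=-R.T@t
    return o+d*(z-o[2])/d[2]
def proj(p,X):
    R,t=cam(p);c=np.array(p['camera_matrix'])@(R@np.array(X,float)+t);return c[:2]/c[2]
def save(p,n): cv2.imwrite('pics/'+n,p['frame'][:,:,::-1])
E
python3 - <<'E'
from h import *
s=robot.sense();print(s['tool_pos'],s['orientation'],s['finger_gap'],s['time'])
for n in('scene','top'):
    p=robot.get_image(n);save(p,n+'0.png')
    for t,z in(('bench_rack',0),('shaker',0),('bail_grip',142),('vial_a',10),('loupe',0),('check_weight',0)):
        for d in robot.pinpoint(p,t)[:7]: print(n,t,round(d['conf'],2),np.round(d['at']),ray(p,d['at'],z).round(0))
E
```

```text
pics
[172.82332432 547.818163   252.30202377] [ 1.52291812e-01  9.88335106e-01 -8.93899309e-04 -3.50275047e-04] 0.9990826799196634 0.0
scene bench_rack 0.82 [183. 255.] [557. 205.   0.]
scene bench_rack 0.52 [270. 259.] [372.  11.   0.]
scene shaker 0.89 [268. 401.] [ 565. -209.    0.]
scene bail_grip 0.9 [222. 409.] [ 561. -209.  142.]
scene vial_a 0.69 [204. 304.] [571.  60.  10.]
scene vial_a 0.68 [176. 234.] [534. 255.  10.]
scene vial_a 0.68 [187. 317.] [632.  72.  10.]
scene vial_a 0.54 [179. 251.] [551. 215.  10.]
scene vial_a 0.48 [184. 262.] [556. 182.  10.]
scene vial_a 0.48 [186. 357.] [698.   1.  10.]
scene loupe 0.65 [271. 260.] [373.   9.   0.]
scene loupe 0.31 [181. 263.] [573. 195.   0.]
scene check_weight 0.64 [187. 357.] [703.   5.   0.]
top bench_rack 0.83 [197. 238.] [559. 209.   0.]
top bench_rack 0.61 [150. 311.] [700.   2.   0.]
top shaker 0.56 [198. 382.] [ 562. -204.    0.]
top bail_grip 0.73 [191. 389.] [ 565. -201.  142.]
top vial_a 0.54 [194. 245.] [568. 188.  10.]
top vial_a 0.49 [207. 217.] [529. 267.  10.]
top vial_a 0.46 [186. 260.] [591. 146.  10.]
top vial_a 0.44 [195. 284.] [567.  75.  10.]
top vial_a 0.38 [173. 288.] [629.  65.  10.]
top loupe 0.48 [265. 303.] [368.  20.   0.]
top check_weight 0.41 [152. 311.] [694.  -0.   0.]
```

View pics/scene0.png

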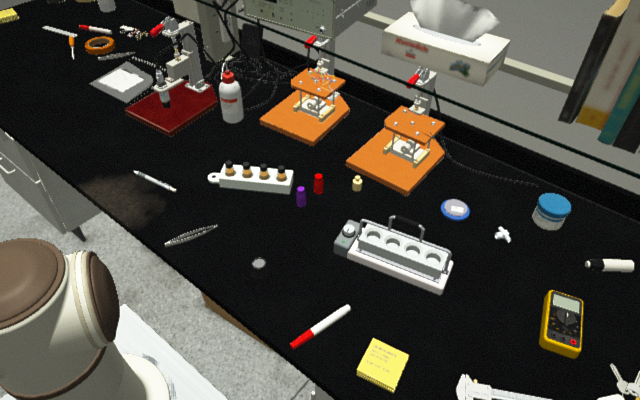

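View pics/top0.png

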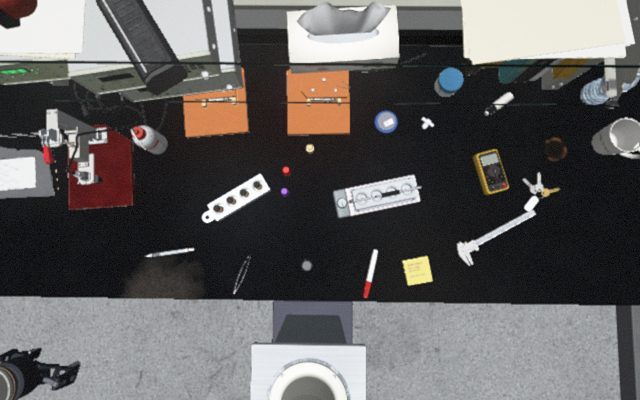

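Scene picture: the rack is at about (255,180) with its tab on the left, the purple and red look-alikes at (301,196) and (318,184), and the shaker at (395,255) with its knob on the left. In the top view the rack is at (236,198) and the shaker at (378,196). The +y ends of both point left. I turn the tool to the rack's yaw and stop above the rack on the way for a close look.

```bash
python3 -m creep '[{"az":1},{"az":1},{"az":1},{"az":1},{"az":1},{"az":1},{"az":1},{"az":1}]'
python3 -m creep '[{"az":1},{"az":1},{"az":1},{"az":0.4},{"tx":-1,"ty":0.39},{"tx":-1,"ty":0.39},{"tx":-1,"ty":0.39},{"tx":-1,"ty":0.39}]'
python3 -m creep '[{"tx":-1,"ty":0.39},{"tx":-1,"ty":0.39},{"tx":-1,"ty":0.39},{"tx":-1,"ty":0.39},{"tx":-1,"ty":0.39},{"tx":-1,"ty":0.39},{"tx":-1,"ty":0.39},{"tx":-1,"ty":0.39}]'
python3 -m creep '[{"tx":-1,"ty":0.39},{"tx":-1,"ty":0.39},{"tx":-1,"ty":0.39},{"tx":-1,"ty":0.39},{"tx":-1,"ty":0.39},{"tx":-1,"ty":0.39},{"tx":-1,"ty":0.39},{}]'
python3 - <<'E'
from h import *
s=robot.sense();print(s['tool_pos'],s['q'],s['finger_gap'],s['time'],s['force'])
p=robot.get_image('wrist');save(p,'w1.png');print(np.round(p['tool_from_camera'],2))
for t,z in(('bench_rack',0),('vial_a',10)):
    for d in robot.pinpoint(p,t)[:7]: print(t,round(d['conf'],2),np.round(d['at']),ray(p,d['at'],z).round(0))
E
```

```text
[173.09737092 548.31135045 253.32619762] [ 1.05493683e+00  1.58367839e-01  1.59698212e+00  1.60196340e-06
  1.38622701e+00 -2.10070699e-01] 0.9978931559810089 0.7 [ 0.08299593  0.84851749 -0.53276238]
[[ 0.0000e+00 -9.6000e-01 -2.7000e-01  6.9190e+01]
 [ 1.0000e+00  0.0000e+00  0.0000e+00 -7.0000e-02]
 [ 0.0000e+00 -2.7000e-01  9.6000e-01 -1.2079e+02]
 [ 0.0000e+00  0.0000e+00  0.0000e+00  1.0000e+00]]invalid input at $[0]: expected keys grip, tx, ty, tz, ax, ay, az
invalid input at $[0]: expected keys grip, tx, ty, tz, ax, ay, az
invalid input at $[0]: expected keys grip, tx, ty, tz, ax, ay, az
invalid input at $[0]: expected keys grip, tx, ty, tz, ax, ay, az
```

View pics/w1.png

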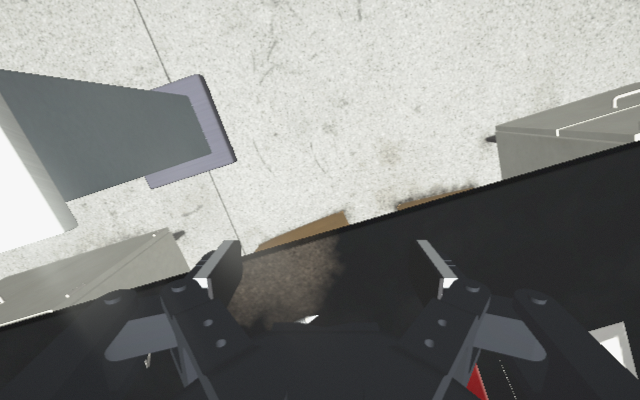

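That wrist view shows only the cart edge, because every row needs all seven keys and so no move ran. I'll send the rows again in full.

```bash
python3 -m creep '[{"grip":1,"tx":0,"ty":0,"tz":0,"ax":0,"ay":0,"az":1},{"grip":1,"tx":0,"ty":0,"tz":0,"ax":0,"ay":0,"az":1},{"grip":1,"tx":0,"ty":0,"tz":0,"ax":0,"ay":0,"az":1},{"grip":1,"tx":0,"ty":0,"tz":0,"ax":0,"ay":0,"az":1},{"grip":1,"tx":0,"ty":0,"tz":0,"ax":0,"ay":0,"az":1},{"grip":1,"tx":0,"ty":0,"tz":0,"ax":0,"ay":0,"az":1},{"grip":1,"tx":0,"ty":0,"tz":0,"ax":0,"ay":0,"az":1},{"grip":1,"tx":0,"ty":0,"tz":0,"ax":0,"ay":0,"az":1}]'
python3 -m creep '[{"grip":1,"tx":0,"ty":0,"tz":0,"ax":0,"ay":0,"az":1},{"grip":1,"tx":0,"ty":0,"tz":0,"ax":0,"ay":0,"az":1},{"grip":1,"tx":0,"ty":0,"tz":0,"ax":0,"ay":0,"az":1},{"grip":1,"tx":0,"ty":0,"tz":0,"ax":0,"ay":0,"az":0.4},{"grip":1,"tx":-1,"ty":0.39,"tz":0,"ax":0,"ay":0,"az":0},{"grip":1,"tx":-1,"ty":0.39,"tz":0,"ax":0,"ay":0,"az":0},{"grip":1,"tx":-1,"ty":0.39,"tz":0,"ax":0,"ay":0,"az":0},{"grip":1,"tx":-1,"ty":0.39,"tz":0,"ax":0,"ay":0,"az":0}]'
python3 -m creep '[{"grip":1,"tx":-1,"ty":0.39,"tz":0,"ax":0,"ay":0,"az":0},{"grip":1,"tx":-1,"ty":0.39,"tz":0,"ax":0,"ay":0,"az":0},{"grip":1,"tx":-1,"ty":0.39,"tz":0,"ax":0,"ay":0,"az":0},{"grip":1,"tx":-1,"ty":0.39,"tz":0,"ax":0,"ay":0,"az":0},{"grip":1,"tx":-1,"ty":0.39,"tz":0,"ax":0,"ay":0,"az":0},{"grip":1,"tx":-1,"ty":0.39,"tz":0,"ax":0,"ay":0,"az":0},{"grip":1,"tx":-1,"ty":0.39,"tz":0,"ax":0,"ay":0,"az":0},{"grip":1,"tx":-1,"ty":0.39,"tz":0,"ax":0,"ay":0,"az":0}]'
python3 -m creep '[{"grip":1,"tx":-1,"ty":0.39,"tz":0,"ax":0,"ay":0,"az":0},{"grip":1,"tx":-1,"ty":0.39,"tz":0,"ax":0,"ay":0,"az":0},{"grip":1,"tx":-1,"ty":0.39,"tz":0,"ax":0,"ay":0,"az":0},{"grip":1,"tx":-1,"ty":0.39,"tz":0,"ax":0,"ay":0,"az":0},{"grip":1,"tx":-1,"ty":0.39,"tz":0,"ax":0,"ay":0,"az":0},{"grip":1,"tx":-1,"ty":0.39,"tz":0,"ax":0,"ay":0,"az":0},{"grip":1,"tx":-1,"ty":0.39,"tz":0,"ax":0,"ay":0,"az":0},{"grip":1,"tx":0,"ty":0,"tz":0,"ax":0,"ay":0,"az":0}]'
python3 - <<'E'
from h import *
s=robot.sense();print(s['tool_pos'],s['q'],s['finger_gap'],s['time'],s['force'])
p=robot.get_image('wrist');save(p,'w2.png')
for t,z in(('bench_rack',0),('vial_a',10)):
    for d in robot.pinpoint(p,t)[:7]: print(t,round(d['conf'],2),np.round(d['at']),ray(p,d['at'],z).round(0))
E
```

```text
time: 1.65
tool_pos: [173.1, 548.3, 253.3]
orientation: [0.42, 0.907, -0.0, 0.0]
force: [-0.6, 0.6, -0.5]
finger_gap: 1.004
grasp_force: 0.0
time: 2.45
tool_pos: [237.6, 490.5, 253.4]
orientation: [0.523, 0.852, 0.0, 0.0]
force: [-0.0, -0.3, 0.8]
finger_gap: 1.001
grasp_force: 0.0
time: 3.25
tool_pos: [365.7, 375.9, 253.4]
orientation: [0.523, 0.852, 0.0, 0.0]
force: [1.0, 0.5, -0.9]
finger_gap: 0.998
grasp_force: 0.0
time: 4.05
tool_pos: [478.7, 274.8, 253.3]
orientation: [0.524, 0.852, -0.0, 0.0]
force: [-0.4, -0.0, 0.9]
finger_gap: 1.003
grasp_force: 0.0
[478.6715736  274.79610008 253.31028876] [ 3.02540871e-01  9.86890950e-02  1.66257981e+00 -7.29672320e-04
  1.37982594e+00 -1.64316075e-01] 1.0032840922533792 4.05 [-0.39818821 -0.02983576  0.91117764]
bench_rack 0.55 [236. 348.] [552. 204.   0.]
vial_a 0.75 [224. 350.] [542. 224.  10.]
vial_a 0.73 [198. 347.] [521. 256.  10.]
vial_a 0.72 [281. 356.] [593. 149.  10.]
vial_a 0.58 [306. 324.] [571.  89.  10.]
```

View pics/w2.png

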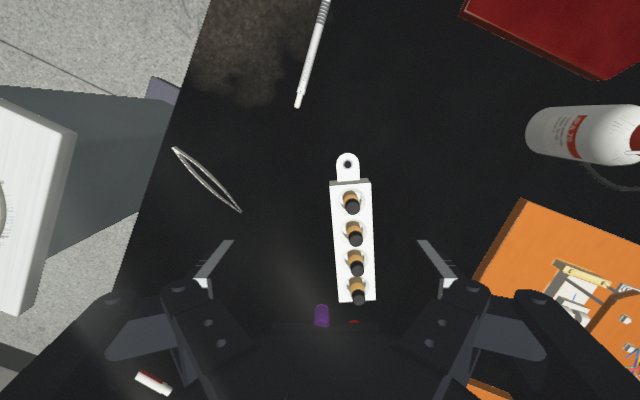

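The wrist view shows the rack at column about 352, rows 155–300, with the tab at the top, the caps at rows 205–295 and the purple vial at (322,315). I'll fit the rack's pose to its white silhouette in all three cameras.

```bash
cat >> h.py <<'E'
from scipy.optimize import minimize
def rackhull(p,v):
    c,s=np.cos(v[2]),np.sin(v[2]);out=[]
    for x,y0,y1,z0,z1 in((26,-86,86,0,30),(17,86,123,0,8)):
        out.append(cv2.convexHull(np.array([proj(p,[v[0]+c*a-s*b,v[1]+s*a+c*b,z]) for a in(-x,x) for b in(y0,y1) for z in(z0,z1)],np.float32)))
    return out
E
python3 - <<'E'
from h import *
ims=[robot.get_image(n) for n in('wrist','scene','top')]
def fit(ims,v0):
    ms=[]
    for p in ims:
        f=p['frame'].astype(int);m=((f.min(2)>120)&(f.max(2)-f.min(2)<40)).astype(np.uint8)
        h=np.zeros_like(m);cv2.fillConvexPoly(h,rackhull(p,v0)[0].astype(np.int32),1);h=cv2.dilate(h,np.ones((15,15)))
        m=m*h; m=cv2.morphologyEx(m,cv2.MORPH_CLOSE,np.ones((9,9)));m=cv2.morphologyEx(m,cv2.MORPH_OPEN,np.ones((5,5)));ms.append(m)
    def cost(v):
        c=0
        for p,m in zip(ims,ms):
            a=np.zeros((1600,2560),np.uint8);cv2.fillConvexPoly(a,np.int32(rackhull(p,v)[0]*4),1)
            M=cv2.resize(m,(2560,1600),interpolation=0);c+=1-(a&M).sum()/max((a|M).sum(),1)
        return c/len(ims)
    r=minimize(cost,v0,method='Nelder-Mead',options=dict(initial_simplex=np.array(v0)+np.array([[0,0,0],[8,0,0],[0,8,0],[0,0,.08]]),maxiter=120))
    return r.x.round(3),round(r.fun,3)
for k in ([0],[1],[2],[0,1,2]): print(k,fit([ims[i] for i in k],[557,206,.52]))
E
```

```text
[0] (array([5.55762e+02, 2.08010e+02, 5.52000e-01]), np.float64(0.323))
[1] (array([5.61781e+02, 2.08612e+02, 5.11000e-01]), np.float64(0.331))
[2] (array([5.55694e+02, 2.06379e+02, 5.51000e-01]), np.float64(0.122))Traceback (most recent call last):
  File "<stdin>", line 17, in <module>
  File "<stdin>", line 15, in fit
    res = _minimize_neldermead(fun, x0, args, callback, bounds=bounds,
                               **options)
    fsim[j] = func(sim[j])
              ~~~~^^^^^^^^
    fx = function(np.copy(x), *(wrapper_args + args))
  File "<stdin>", line 12, in cost
  File "h.py", line 19, in rackhull
    out.append(cv2.convexHull(np.array([proj(p,[v[0]+c*a-s*b,v[1]+s*a+c*b,z]) for a in(-x,x) for b in(y0,y1) for z in(z0,z1)],np.float32)))
                                        ~~~~^^^^^^^^^^^^^^^^^^^^^^^^^^^^^^^^^
  File "h.py", line 13, in proj
    R,t=cam(p);c=np.array(p['camera_matrix'])@(R@np.array(X,float)+t);return c[:2]/c[2]
        ~~~^^^
  File "h.py", line 6, in cam
    s=robot.sense();T=np.eye(4);T[:3,:3]=Ro.from_quat(s['orientation']).as_matrix();T[:3,3]=s['tool_pos']
ValueError: time passes only in moves, steps and waits
```

```bash
sed -i 's/^def cam(p):/def cam(p):\n    if "_c" not in p: p["_c"]=cam0(p)\n    return p["_c"]\ndef cam0(p):/' h.py
python3 -m creep '[{"grip":1,"tx":-1,"ty":0,"tz":0,"ax":0,"ay":0,"az":1},{"grip":1,"tx":-1,"ty":0,"tz":0,"ax":0,"ay":0,"az":1},{"grip":1,"tx":-1,"ty":0,"tz":0,"ax":0,"ay":0,"az":1},{"grip":1,"tx":-1,"ty":0,"tz":0,"ax":0,"ay":0,"az":1},{"grip":1,"tx":-1,"ty":0,"tz":0,"ax":0,"ay":0,"az":0.2},{"grip":1,"tx":-1,"ty":0,"tz":0,"ax":0,"ay":0,"az":0},{"grip":1,"tx":-1,"ty":0,"tz":0,"ax":0,"ay":0,"az":0},{"grip":1,"tx":-1,"ty":0,"tz":0,"ax":0,"ay":0,"az":0}]'
python3 -m creep '[{"grip":1,"tx":-1,"ty":0,"tz":0,"ax":0,"ay":0,"az":0},{"grip":1,"tx":-1,"ty":0,"tz":0,"ax":0,"ay":0,"az":0},{"grip":1,"tx":-1,"ty":0,"tz":0,"ax":0,"ay":0,"az":0},{"grip":1,"tx":-1,"ty":0,"tz":0,"ax":0,"ay":0,"az":0},{"grip":1,"tx":-1,"ty":0,"tz":0,"ax":0,"ay":0,"az":0},{"grip":1,"tx":-1,"ty":0,"tz":0,"ax":0,"ay":0,"az":0},{"grip":1,"tx":-1,"ty":0,"tz":0,"ax":0,"ay":0,"az":0},{"grip":1,"tx":-1,"ty":0,"tz":0,"ax":0,"ay":0,"az":0}]' | head -2
python3 -m creep '[{"grip":1,"tx":-1,"ty":0,"tz":0,"ax":0,"ay":0,"az":0},{"grip":1,"tx":-1,"ty":0,"tz":0,"ax":0,"ay":0,"az":0},{"grip":1,"tx":-1,"ty":0,"tz":0,"ax":0,"ay":0,"az":0},{"grip":1,"tx":-1,"ty":0,"tz":0,"ax":0,"ay":0,"az":0},{"grip":1,"tx":-1,"ty":0,"tz":0,"ax":0,"ay":0,"az":0},{"grip":1,"tx":0,"ty":0,"tz":0,"ax":0,"ay":0,"az":0}]' | head -2
python3 - <<'E'
from h import *
s=robot.sense();print(s['tool_pos'],s['orientation'],s['time'])
for n in('wrist','scene','top'):
    p=robot.get_image(n); 
    if n=='wrist': save(p,'w3.png')
    for t,z in(('shaker',0),('bail_grip',142)):
        for d in robot.pinpoint(p,t)[:2]: print(n,t,round(d['conf'],2),np.round(d['at']),ray(p,d['at'],z).round(0))
E
```

```text
time: 5.15
tool_pos: [519.6, 123.0, 253.4]
orientation: [0.642, 0.767, 0.0, 0.0]
force: [-0.2, 0.4, -0.4]
finger_gap: 0.994
grasp_force: 0.0
time: 5.95
tool_pos: [547.8, -34.5, 253.4]
time: 6.55
tool_pos: [565.6, -134.7, 253.3]
[ 565.55421345 -134.65024542  253.2866791 ] [ 6.42900356e-01  7.65949731e-01 -2.19449119e-04  3.08089596e-04] 6.55
wrist shaker 0.83 [214. 320.] [ 570. -198.    0.]
wrist bail_grip 0.96 [270. 309.] [ 563. -203.  142.]
scene shaker 0.92 [266. 399.] [ 565. -203.    0.]
scene bail_grip 0.67 [223. 408.] [ 558. -208.  142.]
top shaker 0.71 [199. 382.] [ 558. -205.    0.]
top bail_grip 0.6 [193. 389.] [ 561. -201.  142.]
top bail_grip 0.53 [196. 384.] [ 553. -188.  142.]
```

View pics/w3.png

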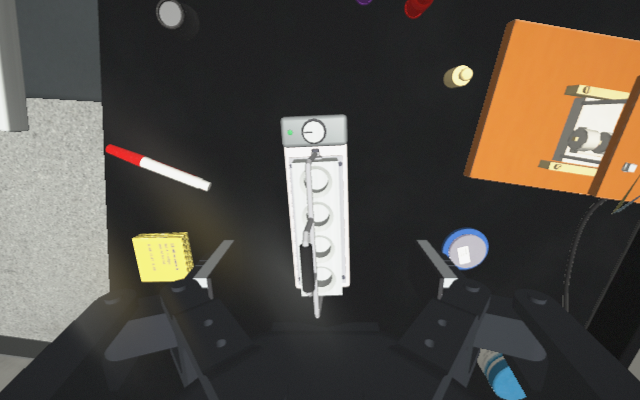

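The wrist view shows the shaker upright in the image, with its knob at (314,131) and its holes near (318,180), (319,213), (320,247) and (321,277). The bail sleeve is at (307,270).

```bash
python3 - <<'E'
from h import *
p=robot.get_image('wrist');f=p['frame']
cv2.imwrite('pics/w4.png',cv2.resize(f[110:330,260:380,::-1],None,fx=2.7,fy=2.7,interpolation=cv2.INTER_CUBIC))
P=[ray(p,rc,64) for rc in((180,318),(213,319),(247,320),(277,321))]
for q in P: print(q.round(1))
d=P[0]-P[3];print('yaw',np.arctan2(-d[0],d[1]),np.linalg.norm(d)); print('knob',ray(p,(131,314),54),ray(p,(270,307),141))
for y in (63,21,-21,-63):
  a=.17; print(proj(p,[568-np.sin(a)*y,-206+np.cos(a)*y,64]).round(0))
E
```

```text
[ 557.8 -135.4   64. ]
[ 565.6 -174.2   64. ]
[ 574.3 -217.1   64. ]
[ 582.6 -257.6   64. ]
yaw 0.20072968346081174 124.66518887076612
knob [544.02245119 -83.31495472  54.        ] [ 561.14085252 -204.5840237   141.        ]
[316. 187.]
[316. 222.]
[316. 254.]
[316. 284.]
```

View pics/w4.png

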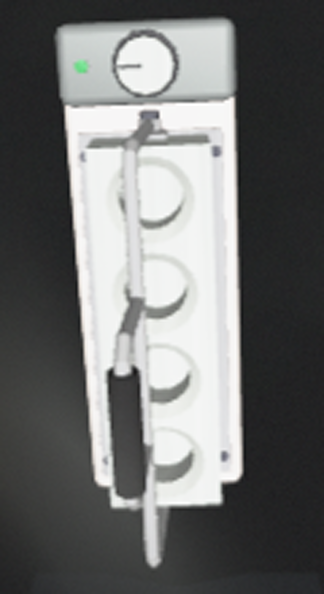

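```bash
python3 -m creep '[{"grip":1,"tx":-0.85,"ty":-0.21,"tz":0,"ax":0,"ay":0,"az":0},{"grip":1,"tx":-0.85,"ty":-0.21,"tz":0,"ax":0,"ay":0,"az":0},{"grip":1,"tx":-0.85,"ty":-0.21,"tz":0.5,"ax":0,"ay":0,"az":0},{"grip":1,"tx":-0.85,"ty":-0.21,"tz":1,"ax":0,"ay":0,"az":0},{"grip":1,"tx":0,"ty":0,"tz":1,"ax":0,"ay":0,"az":0},{"grip":1,"tx":0,"ty":0,"tz":1,"ax":0,"ay":0,"az":0},{"grip":1,"tx":0,"ty":0,"tz":1,"ax":0,"ay":0,"az":0},{"grip":1,"tx":0,"ty":0,"tz":0.95,"ax":0,"ay":0,"az":0}]' | head -4
python3 - <<'E'
from h import *
P=[]
p=robot.get_image('wrist');save(p,'w5.png')
print(robot.sense()['tool_pos'],robot.pinpoint(p,'bail_grip')[:2])
E
```

```text
time: 7.85
tool_pos: [559.9, -204.3, 142.4]
orientation: [0.643, 0.766, -0.0, -0.001]
force: [-0.1, 0.0, 0.1]
[ 557.99004249 -203.10035701  138.71716411] [{'at': [264.6, 328.9], 'conf': 0.9}]
```

View pics/w5.png

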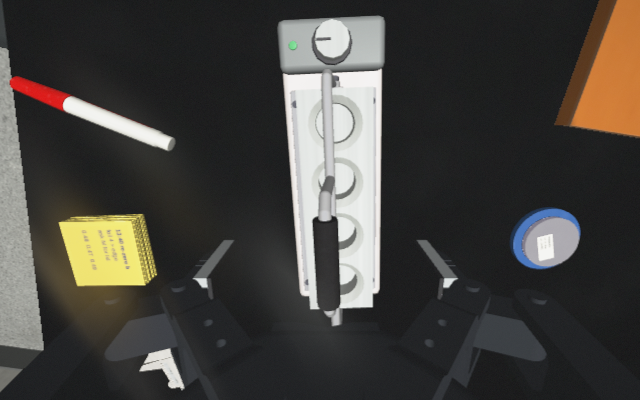

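The sleeve shows between the fingers at (326,264). The hole centres are near (335,124), (336,180), (338,233) and (341,281).

```bash
python3 - <<'E'
from h import *
p=robot.get_image('wrist');s=robot.sense();print(s['tool_pos'],s['time'])
R,t=cam(p)
print('grip',ray(p,(264.5,327),141))
P=[ray(p,rc,64) for rc in((124,335),(180,336),(233,338),(281,341))]
for q in P: print(q.round(1))
d=P[0]-P[3];print('yaw',np.arctan2(-d[0],d[1]),np.linalg.norm(d),np.mean(P,0)); print(ray(p,(40,332),54))
E
```

```text
[ 559.24222953 -203.33382867  142.26151962] 8.0
grip [ 560.39786458 -203.92861062  141.        ]
[ 554.7 -139.7   64. ]
[ 562.7 -178.4   64. ]
[ 571.9 -219.    64. ]
[ 582.2 -259.7   64. ]
yaw 0.22451800529202548 123.16911870558167 [ 567.88667971 -199.19043862   64.        ]
[543.03604226 -86.47333141  54.        ]
```

```bash
python3 -m creep '[{"grip":0,"tx":0,"ty":0,"tz":0,"ax":0,"ay":0,"az":-0.5},{"grip":0,"tx":0,"ty":0,"tz":0,"ax":0,"ay":0,"az":0},{"grip":0,"tx":0,"ty":0,"tz":0,"ax":0,"ay":0,"az":0},{"grip":0,"tx":0,"ty":0,"tz":0,"ax":0,"ay":0,"az":0},{"grip":0,"tx":0,"ty":0,"tz":0,"ax":0,"ay":0,"az":0},{"grip":0,"tx":0,"ty":0,"tz":0,"ax":0,"ay":0,"az":0},{"grip":0,"tx":0,"ty":0,"tz":0,"ax":0,"ay":0,"az":0},{"grip":0,"tx":0,"ty":0,"tz":0,"ax":0,"ay":0,"az":0}]'
python3 -c "
import numpy as np
t=np.linspace(.075,1.41,14);print(np.diff(-108*np.sin(t)).round(1)/20,np.diff(-108*np.cos(t)).round(1)/20)"
```

```text
time: 8.8
tool_pos: [560.8, -202.9, 144.8]
orientation: [0.629, 0.778, -0.0, 0.0]
force: [-0.4, -0.0, 3.9]
finger_gap: 0.12
grasp_force: 58.5
[-0.55  -0.54  -0.525 -0.505 -0.475 -0.445 -0.41  -0.37  -0.325 -0.275
 -0.225 -0.17  -0.115] [0.07  0.125 0.18  0.235 0.285 0.33  0.375 0.415 0.45  0.48  0.505 0.525
 0.54 ]
```

```bash
python3 -m creep '[{"grip":0,"tx":0,"ty":-0.55,"tz":0.07,"ax":0,"ay":0,"az":0},{"grip":0,"tx":0,"ty":-0.54,"tz":0.12,"ax":0,"ay":0,"az":0},{"grip":0,"tx":0,"ty":-0.52,"tz":0.18,"ax":0,"ay":0,"az":0},{"grip":0,"tx":0,"ty":-0.5,"tz":0.23,"ax":0,"ay":0,"az":0},{"grip":0,"tx":0,"ty":-0.47,"tz":0.28,"ax":0,"ay":0,"az":0},{"grip":0,"tx":0,"ty":0,"tz":0,"ax":0,"ay":0,"az":0}]'
```

```text
time: 9.4
tool_pos: [508.6, -214.5, 126.0]
orientation: [0.629, 0.777, -0.001, -0.0]
force: [1.3, -3.6, 1.2]
finger_gap: 0.119
grasp_force: 60.3
```

Forces are small, so I'll continue the arc.

```bash
python3 -m creep '[{"grip":0,"tx":0,"ty":-0.45,"tz":0.33,"ax":0,"ay":0,"az":0},{"grip":0,"tx":0,"ty":-0.41,"tz":0.38,"ax":0,"ay":0,"az":0},{"grip":0,"tx":0,"ty":-0.37,"tz":0.42,"ax":0,"ay":0,"az":0},{"grip":0,"tx":0,"ty":-0.33,"tz":0.45,"ax":0,"ay":0,"az":0},{"grip":0,"tx":0,"ty":-0.28,"tz":0.48,"ax":0,"ay":0,"az":0},{"grip":0,"tx":0,"ty":0,"tz":0,"ax":0,"ay":0,"az":0}]'
python3 -m creep '[{"grip":0,"tx":0,"ty":-0.22,"tz":0.5,"ax":0,"ay":0,"az":0},{"grip":0,"tx":0,"ty":-0.17,"tz":0.52,"ax":0,"ay":0,"az":0},{"grip":0,"tx":0,"ty":-0.11,"tz":0.54,"ax":0,"ay":0,"az":0},{"grip":0,"tx":0,"ty":0,"tz":0,"ax":0,"ay":0,"az":0}]'
```

```text
time: 10.0
tool_pos: [473.6, -222.1, 84.0]
orientation: [0.629, 0.777, -0.001, 0.0]
force: [4.8, -6.4, -2.0]
finger_gap: 0.117
grasp_force: 59.1
time: 10.4
tool_pos: [465.0, -224.1, 54.0]
orientation: [0.629, 0.777, 0.0, 0.001]
force: [6.5, -4.5, 3.5]
finger_gap: 0.114
grasp_force: 63.2
```

```bash
python3 -m creep '[{"grip":0,"tx":0,"ty":0,"tz":0.15,"ax":0,"ay":0,"az":0},{"grip":0,"tx":0,"ty":0,"tz":0,"ax":0,"ay":0,"az":0}]'
```

```text
time: 10.6
tool_pos: [465.1, -224.2, 53.5]
orientation: [0.629, 0.778, -0.0, 0.0]
force: [-3.2, 2.1, 24.7]
finger_gap: 0.118
grasp_force: 65.5
```

```bash
python3 -m creep '[{"grip":0.38,"tx":0,"ty":0,"tz":-0.15,"ax":0,"ay":0,"az":0},{"grip":0.38,"tx":0,"ty":0,"tz":0,"ax":0,"ay":0,"az":0},{"grip":0.38,"tx":0,"ty":0,"tz":0,"ax":0,"ay":0,"az":0},{"grip":0.38,"tx":0,"ty":0,"tz":-0.5,"ax":0,"ay":0,"az":0},{"grip":0.38,"tx":0,"ty":0,"tz":-1,"ax":0,"ay":0,"az":0},{"grip":0.38,"tx":0,"ty":0,"tz":-1,"ax":0,"ay":0,"az":-1},{"grip":0.7,"tx":0,"ty":0,"tz":-1,"ax":0,"ay":0,"az":-1},{"grip":0.7,"tx":0,"ty":0,"tz":-1,"ax":0,"ay":0,"az":-1}]'
python3 -m creep '[{"grip":0.7,"tx":0,"ty":0,"tz":-0.5,"ax":0,"ay":0,"az":-1},{"grip":0.7,"tx":0,"ty":0,"tz":0,"ax":0,"ay":0,"az":-0.87},{"grip":0.7,"tx":0.957,"ty":0.759,"tz":0,"ax":0,"ay":0,"az":0},{"grip":0.7,"tx":0.957,"ty":0.759,"tz":0,"ax":0,"ay":0,"az":0},{"grip":0.7,"tx":0.957,"ty":0.759,"tz":0,"ax":0,"ay":0,"az":0},{"grip":0.7,"tx":0.957,"ty":0.759,"tz":0,"ax":0,"ay":0,"az":0},{"grip":0.7,"tx":0.957,"ty":0.759,"tz":0,"ax":0,"ay":0,"az":0},{"grip":0.7,"tx":0.957,"ty":0.759,"tz":0,"ax":0,"ay":0,"az":0}]'
python3 -m creep '[{"grip":0.7,"tx":0.957,"ty":0.759,"tz":0,"ax":0,"ay":0,"az":0},{"grip":0.7,"tx":0.957,"ty":0.759,"tz":0,"ax":0,"ay":0,"az":0},{"grip":0.7,"tx":0.957,"ty":0.759,"tz":0,"ax":0,"ay":0,"az":0},{"grip":0.7,"tx":0.957,"ty":0.759,"tz":0,"ax":0,"ay":0,"az":0},{"grip":0.7,"tx":0.957,"ty":0.759,"tz":0,"ax":0,"ay":0,"az":0},{"grip":0.7,"tx":0.957,"ty":0.759,"tz":0,"ax":0,"ay":0,"az":0},{"grip":0.7,"tx":0.957,"ty":0.759,"tz":0,"ax":0,"ay":0,"az":0},{"grip":0.7,"tx":0.957,"ty":0.759,"tz":0,"ax":0,"ay":0,"az":0}]'
python3 -m creep '[{"grip":0.7,"tx":0.957,"ty":0.759,"tz":0,"ax":0,"ay":0,"az":0},{"grip":0.7,"tx":0.957,"ty":0.759,"tz":0,"ax":0,"ay":0,"az":0},{"grip":0.7,"tx":0.957,"ty":0.759,"tz":0,"ax":0,"ay":0,"az":0},{"grip":0.7,"tx":0.957,"ty":0.759,"tz":0,"ax":0,"ay":0,"az":0},{"grip":0.7,"tx":0,"ty":0,"tz":0,"ax":0,"ay":0,"az":0}]'
python3 - <<'E'
from h import *
p=robot.get_image('wrist');cam(p);save(p,'w6.png')
s=robot.sense();print(s['tool_pos'],s['time'])
for d in robot.pinpoint(p,'vial_a')[:6]: print(round(d['conf'],2),np.round(d['at']),ray(p,d['at'],10).round(0))
for y in(63,21,-21,-63): print(proj(p,[555.7-.5227*y,207+.8525*y,60]).round(0))
E
```

```text
time: 11.4
tool_pos: [464.0, -223.0, 145.1]
orientation: [0.543, 0.84, 0.0, -0.001]
force: [0.9, -0.6, 1.3]
finger_gap: 0.693
grasp_force: 0.0
time: 12.2
tool_pos: [481.5, -76.6, 154.3]
orientation: [0.488, 0.873, -0.0, -0.001]
force: [0.3, 0.3, 0.8]
finger_gap: 0.702
grasp_force: 0.0
time: 13.0
tool_pos: [504.8, 117.2, 154.3]
orientation: [0.488, 0.873, -0.0, -0.0]
force: [0.3, 0.3, -0.1]
finger_gap: 0.699
grasp_force: 0.0
time: 13.5
tool_pos: [516.5, 215.4, 154.3]
orientation: [0.487, 0.873, 0.0, -0.0]
force: [-0.6, 0.5, 0.7]
finger_gap: 0.7
grasp_force: 0.0
[516.46929092 214.08635993 154.21142568] 13.55
0.94 [238. 354.] [569. 185.  10.]
0.91 [276. 356.] [595. 149.  10.]
0.74 [199. 353.] [545. 220.  10.]
0.65 [157. 357.] [525. 257.  10.]
0.62 [312. 305.] [572.  81.  10.]
[364. 160.]
[362. 211.]
[360. 258.]
[358. 300.]
```

View pics/w6.png

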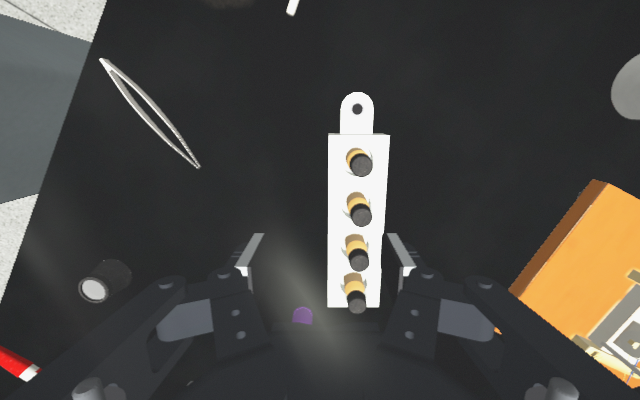

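The cap tops show at (361,165), (361,214), (359,259) and (357,302), within 5 px of the prediction. I'll refit the row to these.

```bash
python3 - <<'E'
from h import *
p=robot.get_image('wrist');cam(p);s=robot.sense()
P=np.array([ray(p,rc,60) for rc in((165,361),(214,361),(259,359),(302,357))]);print(P.round(1),P.mean(0))
d=P[0]+(P[1]-P[2])/3-P[3];yaw=np.arctan2(-d[0],d[1]);c=P.mean(0);print('yaw',yaw)
print(s['tool_pos'])
E
```

```text
[[523.4 254.6  60. ]
 [545.7 221.1  60. ]
 [566.8 186.4  60. ]
 [588.8 149.8  60. ]] [556.1814876  202.98850474  60.        ]
yaw 0.5566870962940069
[516.60536444 212.74547447 154.15863658]
```

```bash
python3 -m creep '[{"grip":0.7,"tx":0.835,"ty":0.71,"tz":0,"ax":0,"ay":0,"az":0},{"grip":0.7,"tx":0.835,"ty":0.71,"tz":0,"ax":0,"ay":0,"az":0},{"grip":0.7,"tx":0,"ty":0,"tz":0.9,"ax":0,"ay":0,"az":0},{"grip":0.7,"tx":0,"ty":0,"tz":1,"ax":0,"ay":0,"az":0},{"grip":0.7,"tx":0,"ty":0,"tz":1,"ax":0,"ay":0,"az":0},{"grip":0.7,"tx":0,"ty":0,"tz":1,"ax":0,"ay":0,"az":0},{"grip":0.7,"tx":0,"ty":0,"tz":1,"ax":0,"ay":0,"az":0},{"grip":0.7,"tx":0,"ty":0,"tz":0,"ax":0,"ay":0,"az":0}]'
python3 -m creep '[{"grip":0,"tx":0,"ty":0,"tz":0,"ax":0,"ay":0,"az":0},{"grip":0,"tx":0,"ty":0,"tz":0,"ax":0,"ay":0,"az":0},{"grip":0,"tx":0,"ty":0,"tz":0,"ax":0,"ay":0,"az":0},{"grip":0,"tx":0,"ty":0,"tz":0,"ax":0,"ay":0,"az":0},{"grip":0,"tx":0,"ty":0,"tz":0,"ax":0,"ay":0,"az":0}]'
```

```text
time: 14.45
tool_pos: [521.2, 254.8, 53.3]
orientation: [0.489, 0.872, -0.002, -0.002]
force: [-0.5, 0.0, 0.6]
finger_gap: 0.699
grasp_force: 0.0
time: 14.95
tool_pos: [525.0, 256.7, 58.1]
orientation: [0.488, 0.873, 0.001, 0.001]
force: [-0.6, -1.4, 6.6]
finger_gap: 0.235
grasp_force: 58.8
```

```bash
python3 -m creep '[{"grip":0,"tx":0,"ty":0,"tz":-1,"ax":0,"ay":0,"az":0},{"grip":0,"tx":0,"ty":0,"tz":-1,"ax":0,"ay":0,"az":0},{"grip":0,"tx":0,"ty":0,"tz":-1,"ax":0,"ay":0,"az":0},{"grip":0,"tx":0,"ty":0,"tz":-1,"ax":0,"ay":0,"az":0},{"grip":0,"tx":0,"ty":0,"tz":-1,"ax":0,"ay":0,"az":0},{"grip":0,"tx":-0.981,"ty":-0.499,"tz":0,"ax":0,"ay":0,"az":0},{"grip":0,"tx":-0.981,"ty":-0.499,"tz":0,"ax":0,"ay":0,"az":0},{"grip":0,"tx":-0.981,"ty":-0.499,"tz":0,"ax":0,"ay":0,"az":0}]' | head -2
python3 -m creep '[{"grip":0,"tx":-0.981,"ty":-0.499,"tz":0,"ax":0,"ay":0,"az":0},{"grip":0,"tx":-0.981,"ty":-0.499,"tz":0,"ax":0,"ay":0,"az":0},{"grip":0,"tx":-0.981,"ty":-0.499,"tz":0,"ax":0,"ay":0,"az":0},{"grip":0,"tx":-0.981,"ty":-0.499,"tz":0,"ax":0,"ay":0,"az":0},{"grip":0,"tx":-0.981,"ty":-0.499,"tz":0,"ax":0,"ay":0,"az":0},{"grip":0,"tx":-0.981,"ty":-0.499,"tz":0,"ax":0,"ay":0,"az":0},{"grip":0,"tx":-0.981,"ty":-0.499,"tz":0,"ax":0,"ay":0,"az":0},{"grip":0,"tx":-0.981,"ty":-0.499,"tz":0,"ax":0,"ay":0,"az":0}]' | head -2
python3 -m creep '[{"grip":0,"tx":-0.981,"ty":-0.499,"tz":0,"ax":0,"ay":0,"az":0},{"grip":0,"tx":-0.981,"ty":-0.499,"tz":0,"ax":0,"ay":0,"az":0},{"grip":0,"tx":-0.981,"ty":-0.499,"tz":0,"ax":0,"ay":0,"az":0},{"grip":0,"tx":-0.981,"ty":-0.499,"tz":0,"ax":0,"ay":0,"az":0},{"grip":0,"tx":-0.981,"ty":-0.499,"tz":0,"ax":0,"ay":0,"az":0},{"grip":0,"tx":-0.981,"ty":-0.499,"tz":0,"ax":0,"ay":0,"az":0},{"grip":0,"tx":-0.981,"ty":-0.499,"tz":0,"ax":0,"ay":0,"az":0},{"grip":0,"tx":0,"ty":0,"tz":0,"ax":0,"ay":0,"az":0}]'
python3 - <<'E'
from h import *
p=robot.get_image('wrist');cam(p);s=robot.sense();print(s['tool_pos'])
q=robot.get_image('scene');a=np.vstack([p['frame'][:,120:520],]);b=cv2.resize(q['frame'][180:310,300:480],(400,289))
im=np.zeros((400,800,3),np.uint8);im[:,:400]=a;im[:289,400:]=b;cv2.imwrite('pics/w7.png',im[:,:,::-1])
for y in(63,21,-21,-63): print(proj(p,[568.5-.208*y,-200+.978*y,64]).round(0)-[120,0])
E
```

```text
time: 15.75
tool_pos: [529.0, 190.2, 156.8]
time: 16.55
tool_pos: [543.1, 14.4, 156.6]
time: 17.35
tool_pos: [555.7, -140.7, 156.7]
orientation: [0.489, 0.872, -0.0, 0.001]
force: [-0.5, -0.9, -0.7]
finger_gap: 0.235
grasp_force: 59.6
[ 555.47294624 -139.2094952   156.49814997]
[205. 204.]
[189. 249.]
[173. 290.]
[159. 328.]
```

View pics/w7.png

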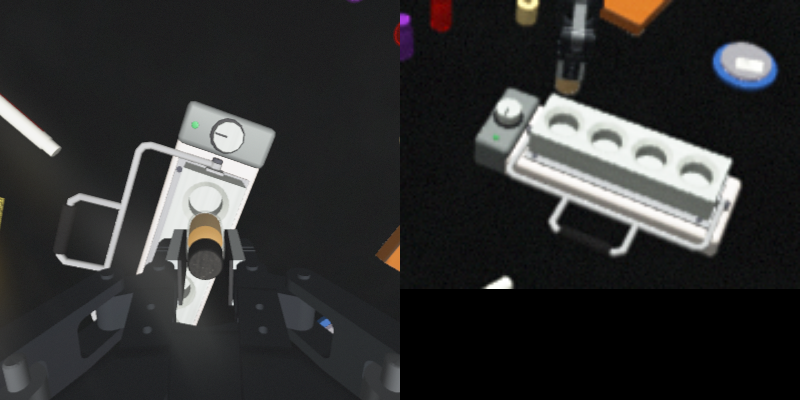

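The bail is fully open in both views. In the left image hole a's ring centre is about (208,199) and the held vial's cap top about (205,261). I'll check the vial's offset in the grip against the hole.

```bash
python3 - <<'E'
from h import *
p=robot.get_image('wrist');cam(p);s=robot.sense();T=s['tool_pos'];print(T)
Rm=Ro.from_quat(s['orientation']).as_matrix()
top=ray(p,(262,325),T[2]-56+60);hole=ray(p,(199,328),64)
print('cap rel tool mm',(Rm.T@(top-T)).round(1),'hole',hole.round(1),'hole rel tool',(Rm.T@(hole-T)).round(1))
E
```

```text
[ 555.28910823 -137.73987848  156.24825036]
cap rel tool mm [ 3.5  0.  -4. ] hole [ 554.6 -132.    64. ] hole rel tool [ 5.2  2.4 92.3]
```

```bash
python3 -m creep '[{"grip":0,"tx":0.1,"ty":0.12,"tz":0.8,"ax":0,"ay":0,"az":0},{"grip":0,"tx":0,"ty":0,"tz":0.8,"ax":0,"ay":0,"az":0},{"grip":0,"tx":0,"ty":0,"tz":0.8,"ax":0,"ay":0,"az":0},{"grip":0,"tx":0,"ty":0,"tz":0.8,"ax":0,"ay":0,"az":0},{"grip":0,"tx":0,"ty":0,"tz":0,"ax":0,"ay":0,"az":0}]'
```

```text
time: 18.0
tool_pos: [559.0, -139.8, 96.5]
orientation: [0.487, 0.873, -0.004, 0.005]
force: [-2.8, -15.4, 3.6]
finger_gap: 0.239
grasp_force: 76.1
```

```bash
python3 -m creep '[{"grip":0,"tx":-0.2,"ty":-0.12,"tz":0,"ax":0,"ay":0,"az":0},{"grip":0,"tx":0,"ty":0,"tz":0,"ax":0,"ay":0,"az":0},{"grip":0,"tx":0,"ty":0,"tz":0,"ax":0,"ay":0,"az":0}]'
```

```text
time: 18.3
tool_pos: [557.4, -140.8, 93.4]
orientation: [0.488, 0.873, -0.001, 0.002]
force: [0.4, -6.6, 3.3]
finger_gap: 0.239
grasp_force: 75.6
```

```bash
python3 -m creep '[{"grip":0,"tx":-0.09,"ty":-0.05,"tz":0,"ax":0,"ay":0,"az":0},{"grip":0,"tx":0,"ty":0,"tz":0.1,"ax":0,"ay":0,"az":0},{"grip":0,"tx":0,"ty":0,"tz":0,"ax":0,"ay":0,"az":0}]'
python3 - <<'E'
from h import *
p=robot.get_image('wrist');cam(p);s=robot.sense();print(s['tool_pos'],s['force'])
q=robot.get_image('scene');a=p['frame'][:,120:520];b=cv2.resize(q['frame'][180:310,300:480],(400,289))
im=np.zeros((400,800,3),np.uint8);im[:,:400]=a;im[:289,400:]=b;cv2.imwrite('pics/w8.png',im[:,:,::-1])
E
```

```text
time: 18.6
tool_pos: [556.4, -141.5, 89.7]
orientation: [0.488, 0.873, 0.0, -0.0]
force: [0.6, -1.8, -0.6]
finger_gap: 0.238
grasp_force: 75.3
[ 556.37015999 -141.49288146   89.73807336] [ 0.6662938  -0.92854667 -0.85948945]
```

View pics/w8.png

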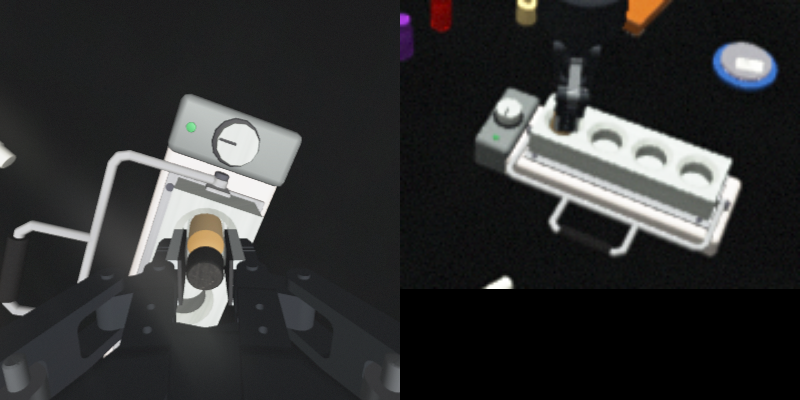

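Hole a: forces are about zero at full depth, so the vial is in. The vial sits about 3 mm to +x in the grip, which agrees with the silhouette fit of the rack, so I'll grasp there next. I'll release and fetch b.

```bash
python3 -m creep '[{"grip":0,"tx":0,"ty":0,"tz":0.07,"ax":0,"ay":0,"az":0},{"grip":0.5,"tx":0,"ty":0,"tz":0,"ax":0,"ay":0,"az":0},{"grip":0.5,"tx":0,"ty":0,"tz":0,"ax":0,"ay":0,"az":0},{"grip":0.5,"tx":0,"ty":0,"tz":-0.07,"ax":0,"ay":0,"az":0},{"grip":0.5,"tx":0,"ty":0,"tz":-1,"ax":0,"ay":0,"az":0},{"grip":0.5,"tx":0,"ty":0,"tz":-1,"ax":0,"ay":0,"az":0},{"grip":0.7,"tx":0,"ty":0,"tz":-1,"ax":0,"ay":0,"az":0}]'
python3 -m creep '[{"grip":0.7,"tx":0.937,"ty":0.534,"tz":0,"ax":0,"ay":0,"az":0},{"grip":0.7,"tx":0.937,"ty":0.534,"tz":0,"ax":0,"ay":0,"az":0},{"grip":0.7,"tx":0.937,"ty":0.534,"tz":0,"ax":0,"ay":0,"az":0},{"grip":0.7,"tx":0.937,"ty":0.534,"tz":0,"ax":0,"ay":0,"az":0},{"grip":0.7,"tx":0.937,"ty":0.534,"tz":0,"ax":0,"ay":0,"az":0},{"grip":0.7,"tx":0.937,"ty":0.534,"tz":0,"ax":0,"ay":0,"az":0},{"grip":0.7,"tx":0.937,"ty":0.534,"tz":0,"ax":0,"ay":0,"az":0},{"grip":0.7,"tx":0.937,"ty":0.534,"tz":0,"ax":0,"ay":0,"az":0}]' | head -2
python3 -m creep '[{"grip":0.7,"tx":0.937,"ty":0.534,"tz":0,"ax":0,"ay":0,"az":0},{"grip":0.7,"tx":0.937,"ty":0.534,"tz":0,"ax":0,"ay":0,"az":0},{"grip":0.7,"tx":0.937,"ty":0.534,"tz":0,"ax":0,"ay":0,"az":0},{"grip":0.7,"tx":0.937,"ty":0.534,"tz":0,"ax":0,"ay":0,"az":0},{"grip":0.7,"tx":0.937,"ty":0.534,"tz":0,"ax":0,"ay":0,"az":0},{"grip":0.7,"tx":0.937,"ty":0.534,"tz":0,"ax":0,"ay":0,"az":0},{"grip":0.7,"tx":0.937,"ty":0.534,"tz":0,"ax":0,"ay":0,"az":0},{"grip":0.7,"tx":0.937,"ty":0.534,"tz":0,"ax":0,"ay":0,"az":0}]' | head -2
python3 -m creep '[{"grip":0.7,"tx":0.937,"ty":0.534,"tz":0,"ax":0,"ay":0,"az":0},{"grip":0.7,"tx":0,"ty":0,"tz":0,"ax":0,"ay":0,"az":0}]' | head -2
python3 - <<'E'
from h import *
p=robot.get_image('wrist');cam(p);s=robot.sense();T=s['tool_pos'];print(T,s['time'])
Rm=Ro.from_quat(s['orientation']).as_matrix()
q=robot.get_image('scene');a=p['frame'][:,120:520];b=cv2.resize(q['frame'][180:310,300:480],(400,289))
im=np.zeros((400,800,3),np.uint8);im[:,:400]=a;im[:289,400:]=b;cv2.imwrite('pics/w9.png',im[:,:,::-1])
print(proj(p,T-[0,0,T[2]-60])-[120,0])
for d in robot.pinpoint(p,'vial_b')[:5]: print(round(d['conf'],2),d['at'],ray(p,d['at'],10).round(0))
E
```

```text
time: 19.4
tool_pos: [556.4, -142.0, 151.0]
orientation: [0.488, 0.873, 0.0, -0.0]
force: [0.4, 0.8, -0.5]
finger_gap: 0.651
grasp_force: 0.0
time: 20.2
tool_pos: [550.7, 31.2, 150.4]
time: 21.0
tool_pos: [545.1, 203.7, 150.4]
time: 21.2
tool_pos: [544.1, 226.5, 150.4]
[544.24879346 225.18972455 150.31364727] 21.25
[205.00052733 205.99242182]
0.98 [275.8, 322.3] [591. 144.  10.]
0.97 [196.0, 323.1] [546. 219.  10.]
0.74 [234.9, 325.8] [570. 186.  10.]
0.57 [312.5, 277.6] [573.  79.  10.]
0.36 [213.0, 322.4] [554. 204.  10.]
```

View pics/w9.png

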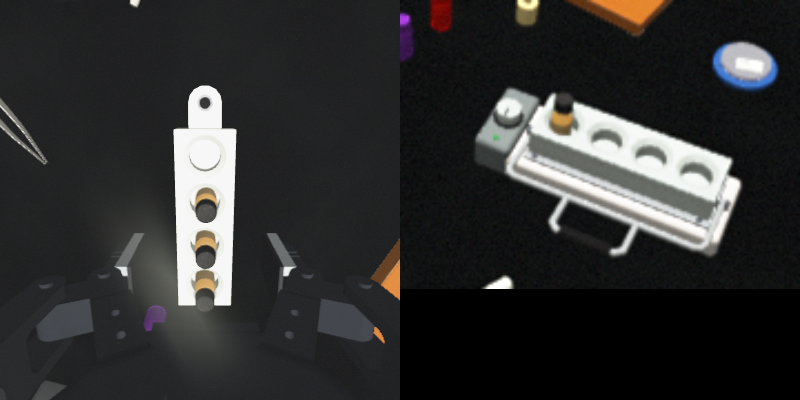

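Vial a stands upright in hole a. In the rack, vial b's cap top is at (206,212) against (205,206) expected, so I shift about 3 mm back along the row and grasp b.

```bash
python3 -m creep '[{"grip":0.7,"tx":-0.16,"ty":-0.04,"tz":0.9,"ax":0,"ay":0,"az":0},{"grip":0.7,"tx":0,"ty":0,"tz":1,"ax":0,"ay":0,"az":0},{"grip":0.7,"tx":0,"ty":0,"tz":1,"ax":0,"ay":0,"az":0},{"grip":0.7,"tx":0,"ty":0,"tz":1,"ax":0,"ay":0,"az":0},{"grip":0.7,"tx":0,"ty":0,"tz":0.8,"ax":0,"ay":0,"az":0},{"grip":0,"tx":0,"ty":0,"tz":0,"ax":0,"ay":0,"az":0},{"grip":0,"tx":0,"ty":0,"tz":0,"ax":0,"ay":0,"az":0},{"grip":0,"tx":0,"ty":0,"tz":0,"ax":0,"ay":0,"az":0}]' | head -2
python3 -m creep '[{"grip":0,"tx":0,"ty":0,"tz":0,"ax":0,"ay":0,"az":0},{"grip":0,"tx":0,"ty":0,"tz":0,"ax":0,"ay":0,"az":0},{"grip":0,"tx":0,"ty":0,"tz":-1,"ax":0,"ay":0,"az":0},{"grip":0,"tx":0,"ty":0,"tz":-1,"ax":0,"ay":0,"az":0},{"grip":0,"tx":0,"ty":0,"tz":-1,"ax":0,"ay":0,"az":0},{"grip":0,"tx":0,"ty":0,"tz":-1,"ax":0,"ay":0,"az":0},{"grip":0,"tx":0,"ty":0,"tz":-1,"ax":0,"ay":0,"az":0},{"grip":0,"tx":-0.987,"ty":-0.542,"tz":0,"ax":0,"ay":0,"az":0}]'
python3 -m creep '[{"grip":0,"tx":-0.987,"ty":-0.542,"tz":0,"ax":0,"ay":0,"az":0},{"grip":0,"tx":-0.987,"ty":-0.542,"tz":0,"ax":0,"ay":0,"az":0},{"grip":0,"tx":-0.987,"ty":-0.542,"tz":0,"ax":0,"ay":0,"az":0},{"grip":0,"tx":-0.987,"ty":-0.542,"tz":0,"ax":0,"ay":0,"az":0},{"grip":0,"tx":-0.987,"ty":-0.542,"tz":0,"ax":0,"ay":0,"az":0},{"grip":0,"tx":-0.987,"ty":-0.542,"tz":0,"ax":0,"ay":0,"az":0},{"grip":0,"tx":-0.987,"ty":-0.542,"tz":0,"ax":0,"ay":0,"az":0},{"grip":0,"tx":-0.987,"ty":-0.542,"tz":0,"ax":0,"ay":0,"az":0}]' | head -2
python3 -m creep '[{"grip":0,"tx":-0.987,"ty":-0.542,"tz":0,"ax":0,"ay":0,"az":0},{"grip":0,"tx":-0.987,"ty":-0.542,"tz":0,"ax":0,"ay":0,"az":0},{"grip":0,"tx":-0.987,"ty":-0.542,"tz":0,"ax":0,"ay":0,"az":0},{"grip":0,"tx":-0.987,"ty":-0.542,"tz":0,"ax":0,"ay":0,"az":0},{"grip":0,"tx":-0.987,"ty":-0.542,"tz":0,"ax":0,"ay":0,"az":0},{"grip":0,"tx":-0.987,"ty":-0.542,"tz":0,"ax":0,"ay":0,"az":0},{"grip":0,"tx":-0.987,"ty":-0.542,"tz":0,"ax":0,"ay":0,"az":0},{"grip":0,"tx":-0.987,"ty":-0.542,"tz":0,"ax":0,"ay":0,"az":0}]' | head -2
python3 -m creep '[{"grip":0,"tx":-0.987,"ty":-0.542,"tz":0,"ax":0,"ay":0,"az":0},{"grip":0,"tx":0,"ty":0,"tz":0,"ax":0,"ay":0,"az":0},{"grip":0,"tx":0,"ty":0,"tz":0,"ax":0,"ay":0,"az":0}]'
python3 - <<'E'
from h import *
p=robot.get_image('wrist');cam(p);s=robot.sense();T=s['tool_pos'];print(T,s['time'])
f=cv2.resize(p['frame'][140:340,220:440],None,fx=2.7,fy=2.7,interpolation=cv2.INTER_CUBIC);cv2.imwrite('pics/w10.png',f[:,:,::-1])
E
```

```text
time: 22.15
tool_pos: [546.6, 221.2, 57.6]
time: 22.95
tool_pos: [548.6, 200.6, 160.4]
orientation: [0.487, 0.873, 0.003, 0.003]
force: [0.9, 0.2, -0.0]
finger_gap: 0.241
grasp_force: 58.8
time: 23.75
tool_pos: [555.4, 17.9, 156.7]
time: 24.55
tool_pos: [564.2, -162.1, 156.6]
time: 24.85
tool_pos: [565.2, -183.6, 156.4]
orientation: [0.489, 0.873, 0.0, -0.0]
force: [1.1, 0.6, -0.2]
finger_gap: 0.238
grasp_force: 58.8
[ 565.15898754 -183.0356276   156.31973302] 24.9
```

View pics/w10.png

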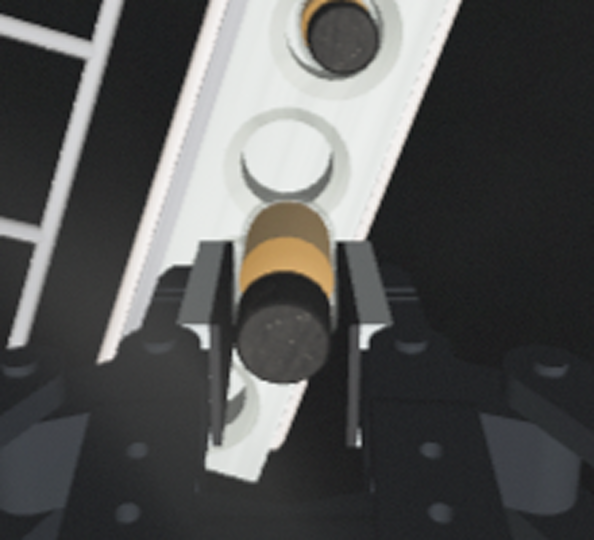

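```bash
python3 - <<'E'
from h import *
p=robot.get_image('wrist');cam(p);s=robot.sense();T=s['tool_pos']
Rm=Ro.from_quat(s['orientation']).as_matrix();K=np.array(p['camera_matrix']);print(K[0,0])
top=ray(p,(265.9,325.2),T[2]+4);hole=ray(p,(201.9,326.3),64)
print(T,'cap',(Rm.T@(top-T)).round(1),'hole',hole.round(1),(Rm.T@(hole-T)).round(1))
for zz in(4,-46): print(zz,[proj(p,T+Rm@np.array([x,0,-zz])).round(0) for x in(0,3)], [proj(p,T+Rm@np.array([x+11,0,-zz])).round(0) for x in(0,3)])
E
```

```text
280.3861751827486
[ 565.16503845 -182.73022946  156.27784356] cap [ 1.5  0.1 -4. ] hole [ 564.6 -179.8   64. ] [ 2.8  1.  92.3]
4 [array([325., 269.]), array([325., 263.])] [array([325., 247.]), array([325., 241.])]
-46 [array([325., 228.]), array([325., 223.])] [array([325., 211.]), array([325., 207.])]
```

The ring of hole b is centred at about (287,170) in the crop. The held vial lines up to within about 2 mm, so I go down with force checks.

```bash
python3 -m creep '[{"grip":0,"tx":0.05,"ty":0.05,"tz":0.9,"ax":0,"ay":0,"az":0},{"grip":0,"tx":0,"ty":0,"tz":0.9,"ax":0,"ay":0,"az":0},{"grip":0,"tx":0,"ty":0,"tz":0.7,"ax":0,"ay":0,"az":0},{"grip":0,"tx":0,"ty":0,"tz":0.3,"ax":0,"ay":0,"az":0}]'
python3 -m creep '[{"grip":0,"tx":0,"ty":0,"tz":0.25,"ax":0,"ay":0,"az":0},{"grip":0,"tx":0,"ty":0,"tz":0,"ax":0,"ay":0,"az":0}]'
```

```text
time: 25.35
tool_pos: [564.7, -181.0, 98.5]
orientation: [0.488, 0.873, 0.0, -0.001]
force: [-0.1, -0.6, -0.3]
finger_gap: 0.236
grasp_force: 58.8
time: 25.55
tool_pos: [565.5, -182.1, 95.1]
orientation: [0.488, 0.873, -0.0, -0.0]
force: [-0.1, 0.6, -0.1]
finger_gap: 0.241
grasp_force: 58.8
```

```bash
python3 -m creep '[{"grip":0,"tx":0,"ty":0,"tz":0.2,"ax":0,"ay":0,"az":0},{"grip":0,"tx":0,"ty":0,"tz":0.1,"ax":0,"ay":0,"az":0},{"grip":0,"tx":0,"ty":0,"tz":0,"ax":0,"ay":0,"az":0}]'
```

```text
time: 25.85
tool_pos: [566.5, -182.9, 91.4]
orientation: [0.488, 0.873, -0.0, 0.001]
force: [-2.8, 2.4, 7.7]
finger_gap: 0.238
grasp_force: 60.0
```

b is on the floor of its hole (about 8 N). I release and go for c.

```bash
python3 -m creep '[{"grip":0.5,"tx":0,"ty":0,"tz":-0.1,"ax":0,"ay":0,"az":0},{"grip":0.5,"tx":0,"ty":0,"tz":0,"ax":0,"ay":0,"az":0},{"grip":0.5,"tx":0,"ty":0,"tz":0,"ax":0,"ay":0,"az":0},{"grip":0.5,"tx":0,"ty":0,"tz":-1,"ax":0,"ay":0,"az":0},{"grip":0.5,"tx":0,"ty":0,"tz":-1,"ax":0,"ay":0,"az":0},{"grip":0.7,"tx":0,"ty":0,"tz":-1,"ax":0,"ay":0,"az":0}]' | head -2
python3 -m creep '[{"grip":0.7,"tx":0.918,"ty":0.571,"tz":0,"ax":0,"ay":0,"az":0},{"grip":0.7,"tx":0.918,"ty":0.571,"tz":0,"ax":0,"ay":0,"az":0},{"grip":0.7,"tx":0.918,"ty":0.571,"tz":0,"ax":0,"ay":0,"az":0},{"grip":0.7,"tx":0.918,"ty":0.571,"tz":0,"ax":0,"ay":0,"az":0},{"grip":0.7,"tx":0.918,"ty":0.571,"tz":0,"ax":0,"ay":0,"az":0},{"grip":0.7,"tx":0.918,"ty":0.571,"tz":0,"ax":0,"ay":0,"az":0},{"grip":0.7,"tx":0.918,"ty":0.571,"tz":0,"ax":0,"ay":0,"az":0},{"grip":0.7,"tx":0.918,"ty":0.571,"tz":0,"ax":0,"ay":0,"az":0}]' | head -2
python3 -m creep '[{"grip":0.7,"tx":0.918,"ty":0.571,"tz":0,"ax":0,"ay":0,"az":0},{"grip":0.7,"tx":0.918,"ty":0.571,"tz":0,"ax":0,"ay":0,"az":0},{"grip":0.7,"tx":0.918,"ty":0.571,"tz":0,"ax":0,"ay":0,"az":0},{"grip":0.7,"tx":0.918,"ty":0.571,"tz":0,"ax":0,"ay":0,"az":0},{"grip":0.7,"tx":0.918,"ty":0.571,"tz":0,"ax":0,"ay":0,"az":0},{"grip":0.7,"tx":0.918,"ty":0.571,"tz":0,"ax":0,"ay":0,"az":0},{"grip":0.7,"tx":0.918,"ty":0.571,"tz":0,"ax":0,"ay":0,"az":0},{"grip":0.7,"tx":0.918,"ty":0.571,"tz":0,"ax":0,"ay":0,"az":0}]' | head -2
python3 -m creep '[{"grip":0.7,"tx":0.918,"ty":0.571,"tz":0,"ax":0,"ay":0,"az":0},{"grip":0.7,"tx":0,"ty":0,"tz":0,"ax":0,"ay":0,"az":0},{"grip":0.7,"tx":0,"ty":0,"tz":0,"ax":0,"ay":0,"az":0}]' | head -3
python3 - <<'E'
from h import *
p=robot.get_image('wrist');cam(p);s=robot.sense();T=s['tool_pos'];print(T,s['time'])
f=p['frame'].astype(int)
print('pred',proj(p,T-[0,0,T[2]-60]).round(0),proj(p,T-[0,0,T[2]-10]).round(0))
for d in robot.pinpoint(p,'vial_b')[:5]: print(round(d['conf'],2),d['at'],ray(p,d['at'],10).round(0))
for d in robot.find_in(p,'vial_b')[:5]: print(round(d['conf'],2),d['rect'])
E
```

```text
time: 26.45
tool_pos: [565.3, -182.2, 151.6]
time: 27.25
tool_pos: [566.4, -8.5, 151.1]
time: 28.05
tool_pos: [567.4, 164.5, 151.1]
time: 28.35
tool_pos: [567.5, 185.2, 151.0]
orientation: [0.488, 0.873, -0.0, -0.0]
[567.58502267 184.69632484 151.07406801] 28.4
pred [325. 206.] [325. 190.]
0.95 [232.9, 326.0] [592. 147.  10.]
0.84 [189.2, 326.1] [568. 186.  10.]
0.69 [273.4, 277.3] [573.  80.  10.]
0.59 [302.9, 316.9] [627.  71.  10.]
0.98 [313.2, 225.2, 335.4, 265.6]
0.82 [315.8, 181.6, 338.8, 217.8]
0.75 [307.4, 296.5, 332.3, 327.5]
0.6 [260.1, 266.7, 284.0, 309.9]
```

Vial c is within 1 mm of the tool axis, so I grasp it and carry it over.

```bash
python3 -m creep '[{"grip":0.7,"tx":0,"ty":0,"tz":0.95,"ax":0,"ay":0,"az":0},{"grip":0.7,"tx":0,"ty":0,"tz":1,"ax":0,"ay":0,"az":0},{"grip":0.7,"tx":0,"ty":0,"tz":1,"ax":0,"ay":0,"az":0},{"grip":0.7,"tx":0,"ty":0,"tz":1,"ax":0,"ay":0,"az":0},{"grip":0.7,"tx":0,"ty":0,"tz":0.8,"ax":0,"ay":0,"az":0},{"grip":0,"tx":0,"ty":0,"tz":0,"ax":0,"ay":0,"az":0},{"grip":0,"tx":0,"ty":0,"tz":0,"ax":0,"ay":0,"az":0},{"grip":0,"tx":0,"ty":0,"tz":0,"ax":0,"ay":0,"az":0}]' | head -2
python3 -m creep '[{"grip":0,"tx":0,"ty":0,"tz":0,"ax":0,"ay":0,"az":0},{"grip":0,"tx":0,"ty":0,"tz":0,"ax":0,"ay":0,"az":0},{"grip":0,"tx":0,"ty":0,"tz":-1,"ax":0,"ay":0,"az":0},{"grip":0,"tx":0,"ty":0,"tz":-1,"ax":0,"ay":0,"az":0},{"grip":0,"tx":0,"ty":0,"tz":-1,"ax":0,"ay":0,"az":0},{"grip":0,"tx":0,"ty":0,"tz":-1,"ax":0,"ay":0,"az":0},{"grip":0,"tx":0,"ty":0,"tz":-1,"ax":0,"ay":0,"az":0},{"grip":0,"tx":-0.977,"ty":-0.579,"tz":0,"ax":0,"ay":0,"az":0}]'
python3 -m creep '[{"grip":0,"tx":-0.977,"ty":-0.579,"tz":0,"ax":0,"ay":0,"az":0},{"grip":0,"tx":-0.977,"ty":-0.579,"tz":0,"ax":0,"ay":0,"az":0},{"grip":0,"tx":-0.977,"ty":-0.579,"tz":0,"ax":0,"ay":0,"az":0},{"grip":0,"tx":-0.977,"ty":-0.579,"tz":0,"ax":0,"ay":0,"az":0},{"grip":0,"tx":-0.977,"ty":-0.579,"tz":0,"ax":0,"ay":0,"az":0},{"grip":0,"tx":-0.977,"ty":-0.579,"tz":0,"ax":0,"ay":0,"az":0},{"grip":0,"tx":-0.977,"ty":-0.579,"tz":0,"ax":0,"ay":0,"az":0},{"grip":0,"tx":-0.977,"ty":-0.579,"tz":0,"ax":0,"ay":0,"az":0}]' | head -2
python3 -m creep '[{"grip":0,"tx":-0.977,"ty":-0.579,"tz":0,"ax":0,"ay":0,"az":0},{"grip":0,"tx":-0.977,"ty":-0.579,"tz":0,"ax":0,"ay":0,"az":0},{"grip":0,"tx":-0.977,"ty":-0.579,"tz":0,"ax":0,"ay":0,"az":0},{"grip":0,"tx":-0.977,"ty":-0.579,"tz":0,"ax":0,"ay":0,"az":0},{"grip":0,"tx":-0.977,"ty":-0.579,"tz":0,"ax":0,"ay":0,"az":0},{"grip":0,"tx":-0.977,"ty":-0.579,"tz":0,"ax":0,"ay":0,"az":0},{"grip":0,"tx":-0.977,"ty":-0.579,"tz":0,"ax":0,"ay":0,"az":0},{"grip":0,"tx":-0.977,"ty":-0.579,"tz":0,"ax":0,"ay":0,"az":0}]' | head -2
python3 -m creep '[{"grip":0,"tx":-0.977,"ty":-0.579,"tz":0,"ax":0,"ay":0,"az":0},{"grip":0,"tx":0,"ty":0,"tz":0.6,"ax":0,"ay":0,"az":0},{"grip":0,"tx":0,"ty":0,"tz":0.9,"ax":0,"ay":0,"az":0},{"grip":0,"tx":0,"ty":0,"tz":0.9,"ax":0,"ay":0,"az":0},{"grip":0,"tx":0,"ty":0,"tz":0.4,"ax":0,"ay":0,"az":0},{"grip":0,"tx":0,"ty":0,"tz":0,"ax":0,"ay":0,"az":0}]'
```

```text
time: 29.3
tool_pos: [568.7, 185.2, 57.6]
time: 30.1
tool_pos: [570.1, 164.4, 160.4]
orientation: [0.487, 0.873, 0.002, 0.003]
force: [1.5, -1.1, -0.4]
finger_gap: 0.24
grasp_force: 58.9
time: 30.9
tool_pos: [570.9, -20.0, 156.7]
time: 31.7
tool_pos: [573.8, -201.8, 156.6]
time: 32.3
tool_pos: [573.1, -222.2, 98.5]
orientation: [0.488, 0.873, 0.0, -0.002]
force: [-0.7, 0.7, -0.9]
finger_gap: 0.239
grasp_force: 58.9
```

```bash
python3 -m creep '[{"grip":0,"tx":0,"ty":0,"tz":0.25,"ax":0,"ay":0,"az":0},{"grip":0,"tx":0,"ty":0,"tz":0.2,"ax":0,"ay":0,"az":0},{"grip":0,"tx":0,"ty":0,"tz":0.1,"ax":0,"ay":0,"az":0},{"grip":0,"tx":0,"ty":0,"tz":0,"ax":0,"ay":0,"az":0}]'
```

```text
time: 32.7
tool_pos: [575.0, -223.9, 91.4]
orientation: [0.488, 0.873, -0.0, 0.001]
force: [-2.6, 2.0, 8.3]
finger_gap: 0.24
grasp_force: 60.1
```

```bash
python3 -m creep '[{"grip":0.5,"tx":0,"ty":0,"tz":-0.1,"ax":0,"ay":0,"az":0},{"grip":0.5,"tx":0,"ty":0,"tz":0,"ax":0,"ay":0,"az":0},{"grip":0.5,"tx":0,"ty":0,"tz":0,"ax":0,"ay":0,"az":0},{"grip":0.5,"tx":0,"ty":0,"tz":-1,"ax":0,"ay":0,"az":0},{"grip":0.5,"tx":0,"ty":0,"tz":-1,"ax":0,"ay":0,"az":0},{"grip":0.7,"tx":0,"ty":0,"tz":-1,"ax":0,"ay":0,"az":0}]' | head -2
python3 -m creep '[{"grip":0.7,"tx":0.911,"ty":0.613,"tz":0,"ax":0,"ay":0,"az":0},{"grip":0.7,"tx":0.911,"ty":0.613,"tz":0,"ax":0,"ay":0,"az":0},{"grip":0.7,"tx":0.911,"ty":0.613,"tz":0,"ax":0,"ay":0,"az":0},{"grip":0.7,"tx":0.911,"ty":0.613,"tz":0,"ax":0,"ay":0,"az":0},{"grip":0.7,"tx":0.911,"ty":0.613,"tz":0,"ax":0,"ay":0,"az":0},{"grip":0.7,"tx":0.911,"ty":0.613,"tz":0,"ax":0,"ay":0,"az":0},{"grip":0.7,"tx":0.911,"ty":0.613,"tz":0,"ax":0,"ay":0,"az":0},{"grip":0.7,"tx":0.911,"ty":0.613,"tz":0,"ax":0,"ay":0,"az":0}]' | head -2
python3 -m creep '[{"grip":0.7,"tx":0.911,"ty":0.613,"tz":0,"ax":0,"ay":0,"az":0},{"grip":0.7,"tx":0.911,"ty":0.613,"tz":0,"ax":0,"ay":0,"az":0},{"grip":0.7,"tx":0.911,"ty":0.613,"tz":0,"ax":0,"ay":0,"az":0},{"grip":0.7,"tx":0.911,"ty":0.613,"tz":0,"ax":0,"ay":0,"az":0},{"grip":0.7,"tx":0.911,"ty":0.613,"tz":0,"ax":0,"ay":0,"az":0},{"grip":0.7,"tx":0.911,"ty":0.613,"tz":0,"ax":0,"ay":0,"az":0},{"grip":0.7,"tx":0.911,"ty":0.613,"tz":0,"ax":0,"ay":0,"az":0},{"grip":0.7,"tx":0.911,"ty":0.613,"tz":0,"ax":0,"ay":0,"az":0}]' | head -2
python3 -m creep '[{"grip":0.7,"tx":0.911,"ty":0.613,"tz":0,"ax":0,"ay":0,"az":0},{"grip":0.7,"tx":0,"ty":0,"tz":0,"ax":0,"ay":0,"az":0},{"grip":0.7,"tx":0,"ty":0,"tz":0,"ax":0,"ay":0,"az":0}]' | head -3
python3 - <<'E'
from h import *
p=robot.get_image('wrist');cam(p);s=robot.sense();T=s['tool_pos'];print(T,s['time'])
for d in robot.pinpoint(p,'vial_b')[:5]: print(round(d['conf'],2),d['at'],ray(p,d['at'],10).round(0))
for d in robot.find_in(p,'vial_b')[:5]: print(round(d['conf'],2),d['rect'])
E
```

```text
time: 33.3
tool_pos: [573.9, -223.4, 151.6]
time: 34.1
tool_pos: [581.2, -47.1, 151.1]
time: 34.9
tool_pos: [588.5, 128.4, 151.0]
time: 35.2
tool_pos: [589.4, 149.4, 151.0]
orientation: [0.488, 0.873, -0.0, -0.0]
[589.53076746 148.91979415 151.09197296] 35.25
0.97 [267.9, 320.6] [630.  74.  10.]
0.63 [191.0, 327.8] [593. 149.  10.]
0.57 [239.1, 274.3] [573.  78.  10.]
0.69 [313.3, 180.7, 338.5, 219.4]
0.69 [268.4, 228.7, 282.8, 268.9]
0.6 [304.9, 259.5, 333.1, 306.2]
```

```bash
python3 -m creep '[{"grip":0.7,"tx":0,"ty":0.04,"tz":0.95,"ax":0,"ay":0,"az":0},{"grip":0.7,"tx":0,"ty":0,"tz":1,"ax":0,"ay":0,"az":0},{"grip":0.7,"tx":0,"ty":0,"tz":1,"ax":0,"ay":0,"az":0},{"grip":0.7,"tx":0,"ty":0,"tz":1,"ax":0,"ay":0,"az":0},{"grip":0.7,"tx":0,"ty":0,"tz":0.8,"ax":0,"ay":0,"az":0},{"grip":0,"tx":0,"ty":0,"tz":0,"ax":0,"ay":0,"az":0},{"grip":0,"tx":0,"ty":0,"tz":0,"ax":0,"ay":0,"az":0},{"grip":0,"tx":0,"ty":0,"tz":0,"ax":0,"ay":0,"az":0}]' | head -2
python3 -m creep '[{"grip":0,"tx":0,"ty":-0.04,"tz":0,"ax":0,"ay":0,"az":0},{"grip":0,"tx":0,"ty":0,"tz":0,"ax":0,"ay":0,"az":0},{"grip":0,"tx":0,"ty":0,"tz":-1,"ax":0,"ay":0,"az":0},{"grip":0,"tx":0,"ty":0,"tz":-1,"ax":0,"ay":0,"az":0},{"grip":0,"tx":0,"ty":0,"tz":-1,"ax":0,"ay":0,"az":0},{"grip":0,"tx":0,"ty":0,"tz":-1,"ax":0,"ay":0,"az":0},{"grip":0,"tx":0,"ty":0,"tz":-1,"ax":0,"ay":0,"az":0},{"grip":0,"tx":-0.97,"ty":-0.618,"tz":0,"ax":0,"ay":0,"az":0}]'
python3 -m creep '[{"grip":0,"tx":-0.97,"ty":-0.618,"tz":0,"ax":0,"ay":0,"az":0},{"grip":0,"tx":-0.97,"ty":-0.618,"tz":0,"ax":0,"ay":0,"az":0},{"grip":0,"tx":-0.97,"ty":-0.618,"tz":0,"ax":0,"ay":0,"az":0},{"grip":0,"tx":-0.97,"ty":-0.618,"tz":0,"ax":0,"ay":0,"az":0},{"grip":0,"tx":-0.97,"ty":-0.618,"tz":0,"ax":0,"ay":0,"az":0},{"grip":0,"tx":-0.97,"ty":-0.618,"tz":0,"ax":0,"ay":0,"az":0},{"grip":0,"tx":-0.97,"ty":-0.618,"tz":0,"ax":0,"ay":0,"az":0},{"grip":0,"tx":-0.97,"ty":-0.618,"tz":0,"ax":0,"ay":0,"az":0}]' | head -2
python3 -m creep '[{"grip":0,"tx":-0.97,"ty":-0.618,"tz":0,"ax":0,"ay":0,"az":0},{"grip":0,"tx":-0.97,"ty":-0.618,"tz":0,"ax":0,"ay":0,"az":0},{"grip":0,"tx":-0.97,"ty":-0.618,"tz":0,"ax":0,"ay":0,"az":0},{"grip":0,"tx":-0.97,"ty":-0.618,"tz":0,"ax":0,"ay":0,"az":0},{"grip":0,"tx":-0.97,"ty":-0.618,"tz":0,"ax":0,"ay":0,"az":0},{"grip":0,"tx":-0.97,"ty":-0.618,"tz":0,"ax":0,"ay":0,"az":0},{"grip":0,"tx":-0.97,"ty":-0.618,"tz":0,"ax":0,"ay":0,"az":0},{"grip":0,"tx":-0.97,"ty":-0.618,"tz":0,"ax":0,"ay":0,"az":0}]' | head -2
python3 -m creep '[{"grip":0,"tx":-0.97,"ty":-0.618,"tz":0,"ax":0,"ay":0,"az":0},{"grip":0,"tx":0,"ty":0,"tz":0.6,"ax":0,"ay":0,"az":0},{"grip":0,"tx":0,"ty":0,"tz":0.9,"ax":0,"ay":0,"az":0},{"grip":0,"tx":0,"ty":0,"tz":0.9,"ax":0,"ay":0,"az":0},{"grip":0,"tx":0,"ty":0,"tz":0.4,"ax":0,"ay":0,"az":0},{"grip":0,"tx":0,"ty":0,"tz":0,"ax":0,"ay":0,"az":0}]'
```

```text
time: 36.15
tool_pos: [591.4, 149.7, 57.8]
time: 36.95
tool_pos: [591.2, 128.3, 160.3]
orientation: [0.487, 0.873, 0.002, 0.003]
force: [0.6, -0.7, 1.1]
finger_gap: 0.234
grasp_force: 59.5
time: 37.75
tool_pos: [586.1, -58.4, 156.6]
time: 38.55
tool_pos: [583.1, -242.4, 156.5]
time: 39.15
tool_pos: [581.8, -263.1, 98.3]
orientation: [0.488, 0.873, 0.0, -0.002]
force: [-0.4, 0.7, -0.1]
finger_gap: 0.24
grasp_force: 59.5
```

```bash
python3 -m creep '[{"grip":0,"tx":0,"ty":0,"tz":0.25,"ax":0,"ay":0,"az":0},{"grip":0,"tx":0,"ty":0,"tz":0.2,"ax":0,"ay":0,"az":0},{"grip":0,"tx":0,"ty":0,"tz":0.1,"ax":0,"ay":0,"az":0},{"grip":0,"tx":0,"ty":0,"tz":0,"ax":0,"ay":0,"az":0}]'
```

```text
time: 39.55
tool_pos: [583.6, -264.9, 91.6]
orientation: [0.488, 0.873, -0.0, 0.001]
force: [-2.5, 2.1, 8.8]
finger_gap: 0.24
grasp_force: 60.4
```

d is seated. I release, turn to the shaker's yaw, go above the bail handle and check all four vials.

```bash
python3 -m creep '[{"grip":0.5,"tx":0,"ty":0,"tz":-0.1,"ax":0,"ay":0,"az":0},{"grip":0.5,"tx":0,"ty":0,"tz":0,"ax":0,"ay":0,"az":0},{"grip":0.5,"tx":0,"ty":0,"tz":0,"ax":0,"ay":0,"az":0},{"grip":0.5,"tx":0,"ty":0,"tz":-1,"ax":0,"ay":0,"az":0},{"grip":0.5,"tx":0,"ty":0,"tz":-1,"ax":0,"ay":0,"az":0},{"grip":0.5,"tx":0,"ty":0,"tz":-1,"ax":0,"ay":0,"az":1},{"grip":0.4,"tx":0,"ty":0,"tz":-0.3,"ax":0,"ay":0,"az":1},{"grip":0.4,"tx":0,"ty":0,"tz":0,"ax":0,"ay":0,"az":1}]' | head -2
python3 -m creep '[{"grip":0.4,"tx":0,"ty":0,"tz":0,"ax":0,"ay":0,"az":1},{"grip":0.4,"tx":0,"ty":0,"tz":0,"ax":0,"ay":0,"az":0.87},{"grip":0.4,"tx":0.9,"ty":-0.9,"tz":0,"ax":0,"ay":0,"az":0},{"grip":0.4,"tx":0.9,"ty":-0.9,"tz":0,"ax":0,"ay":0,"az":0},{"grip":0.4,"tx":0.9,"ty":-0.9,"tz":0,"ax":0,"ay":0,"az":0},{"grip":0.4,"tx":0.53,"ty":-0.9,"tz":0,"ax":0,"ay":0,"az":0},{"grip":0.4,"tx":0,"ty":-0.9,"tz":0,"ax":0,"ay":0,"az":0},{"grip":0.4,"tx":0,"ty":-0.85,"tz":0,"ax":0,"ay":0,"az":0}]'
python3 - <<'E'
from h import *
p=robot.get_image('wrist');cam(p);s=robot.sense();print(s['tool_pos'],s['time'])
q=robot.get_image('scene');b=cv2.resize(q['frame'][180:310,300:480],(400,289))
im=np.zeros((600,760,3),np.uint8);im[:289,:400]=b;im[300:600,:480]=cv2.resize(p['frame'],(480,300));
tp=robot.get_image('top');im[:240,410:740]=cv2.resize(tp['frame'][160:240,320:430],(330,240));cv2.imwrite('pics/w11.png',im[:,:,::-1])
for d in robot.pinpoint(p,'bail_grip')[:2]: print(d,ray(p,d['at'],53))
print(proj(p,s['tool_pos']-[0,0,s['tool_pos'][2]-53]))
E
```

```text
time: 40.35
tool_pos: [583.6, -265.1, 159.0]
time: 41.15
tool_pos: [463.8, -223.4, 157.1]
orientation: [0.629, 0.778, -0.0, -0.0]
force: [0.4, 0.3, 0.0]
finger_gap: 0.401
grasp_force: 0.0
[ 461.96703815 -223.78105468  156.76800929] 41.2
{'at': [203.4, 324.9], 'conf': 0.8} [ 462.10567509 -225.86463649   53.        ]
[325.25999667 201.04830309]
```

View pics/w11.png

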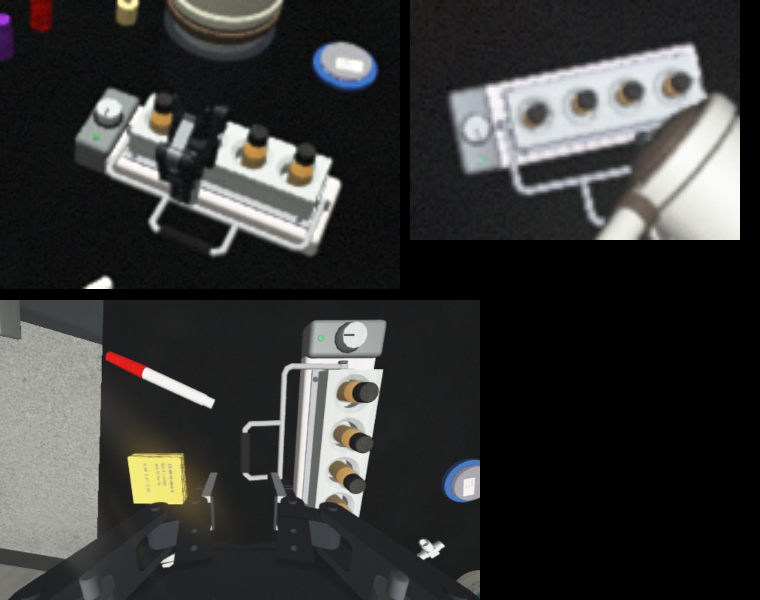

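All four vials stand in the shaker holes, with caps at about (537,113), (588,100), (634,91) and (680,83) in the top inset. The sleeve at (247,452) in the wrist inset is where expected, so I go down and grip it.

```bash
python3 -m creep '[{"grip":0.36,"tx":0,"ty":-0.05,"tz":1,"ax":0,"ay":0,"az":0},{"grip":0.36,"tx":0,"ty":0,"tz":1,"ax":0,"ay":0,"az":0},{"grip":0.36,"tx":0,"ty":0,"tz":1,"ax":0,"ay":0,"az":0},{"grip":0.36,"tx":0,"ty":0,"tz":1,"ax":0,"ay":0,"az":0},{"grip":0.36,"tx":0,"ty":0,"tz":1,"ax":0,"ay":0,"az":0},{"grip":0.36,"tx":0,"ty":0,"tz":0,"ax":0,"ay":0,"az":0}]'
python3 -m creep '[{"grip":0,"tx":0,"ty":0,"tz":0,"ax":0,"ay":0,"az":0},{"grip":0,"tx":0,"ty":0,"tz":0,"ax":0,"ay":0,"az":0},{"grip":0,"tx":0,"ty":0,"tz":0,"ax":0,"ay":0,"az":0},{"grip":0,"tx":0,"ty":0,"tz":0,"ax":0,"ay":0,"az":0},{"grip":0,"tx":0,"ty":0,"tz":0,"ax":0,"ay":0,"az":0}]'
python3 -c "
import numpy as np
t=np.linspace(1.41,0,14);print((np.diff(-108*np.sin(t))/20).round(2),(np.diff(-108*np.cos(t))/20).round(2))"
```

```text
time: 41.95
tool_pos: [462.5, -222.4, 54.5]
orientation: [0.629, 0.778, 0.0, -0.003]
force: [-0.6, 0.7, 0.0]
finger_gap: 0.357
grasp_force: 0.0
time: 42.45
tool_pos: [465.1, -224.1, 58.4]
orientation: [0.629, 0.778, 0.001, 0.002]
force: [5.2, 2.4, -2.9]
finger_gap: 0.113
grasp_force: 58.5
[0.12 0.19 0.25 0.3  0.35 0.4  0.45 0.48 0.52 0.54 0.56 0.58 0.58] [-0.57 -0.56 -0.53 -0.5  -0.47 -0.43 -0.38 -0.33 -0.27 -0.22 -0.16 -0.09
 -0.03]
```

```bash
python3 -m creep '[{"grip":0,"tx":0,"ty":0.12,"tz":-0.57,"ax":0,"ay":0,"az":0},{"grip":0,"tx":0,"ty":0.19,"tz":-0.56,"ax":0,"ay":0,"az":0},{"grip":0,"tx":0,"ty":0.25,"tz":-0.53,"ax":0,"ay":0,"az":0},{"grip":0,"tx":0,"ty":0.3,"tz":-0.5,"ax":0,"ay":0,"az":0},{"grip":0,"tx":0,"ty":0.35,"tz":-0.47,"ax":0,"ay":0,"az":0},{"grip":0,"tx":0,"ty":0,"tz":0,"ax":0,"ay":0,"az":0}]'
python3 -m creep '[{"grip":0,"tx":0,"ty":0.4,"tz":-0.43,"ax":0,"ay":0,"az":0},{"grip":0,"tx":0,"ty":0.45,"tz":-0.38,"ax":0,"ay":0,"az":0},{"grip":0,"tx":0,"ty":0.48,"tz":-0.33,"ax":0,"ay":0,"az":0},{"grip":0,"tx":0,"ty":0.52,"tz":-0.27,"ax":0,"ay":0,"az":0},{"grip":0,"tx":0,"ty":0.54,"tz":-0.22,"ax":0,"ay":0,"az":0},{"grip":0,"tx":0,"ty":0,"tz":0,"ax":0,"ay":0,"az":0}]'
```

```text
time: 43.05
tool_pos: [488.0, -219.1, 111.8]
orientation: [0.629, 0.778, -0.0, 0.0]
force: [-5.3, 0.8, 6.2]
finger_gap: 0.112
grasp_force: 59.0
time: 43.65
tool_pos: [534.2, -209.1, 145.6]
orientation: [0.628, 0.778, -0.001, -0.0]
force: [-10.4, 4.0, 17.3]
finger_gap: 0.112
grasp_force: 60.7
```

The force is mostly radial, outward, so the commanded arc is about 3 mm too tight. I ease up and finish.

```bash
python3 -m creep '[{"grip":0,"tx":0,"ty":-0.05,"tz":-0.17,"ax":0,"ay":0,"az":0},{"grip":0,"tx":0,"ty":0.5,"tz":-0.15,"ax":0,"ay":0,"az":0},{"grip":0,"tx":0,"ty":0.5,"tz":-0.08,"ax":0,"ay":0,"az":0},{"grip":0,"tx":0,"ty":0,"tz":0,"ax":0,"ay":0,"az":0}]'
```

```text
time: 44.05
tool_pos: [552.9, -205.0, 151.6]
orientation: [0.629, 0.778, -0.0, -0.0]
force: [-4.0, 1.7, 6.5]
finger_gap: 0.113
grasp_force: 60.0
```

```bash
python3 -m creep '[{"grip":0,"tx":0,"ty":0.4,"tz":-0.06,"ax":0,"ay":0,"az":0},{"grip":0,"tx":0,"ty":0.4,"tz":-0.02,"ax":0,"ay":0,"az":0},{"grip":0,"tx":0,"ty":0,"tz":0,"ax":0,"ay":0,"az":0}]'
python3 -m creep '[{"grip":0,"tx":0,"ty":0.15,"tz":0,"ax":0,"ay":0,"az":0},{"grip":0,"tx":0,"ty":0.1,"tz":0,"ax":0,"ay":0,"az":0},{"grip":0,"tx":0,"ty":0,"tz":0,"ax":0,"ay":0,"az":0}]'
```

```text
time: 44.35
tool_pos: [569.0, -201.7, 152.8]
orientation: [0.629, 0.778, 0.0, 0.001]
force: [-1.3, 0.4, 4.0]
finger_gap: 0.114
grasp_force: 61.4
time: 44.65
tool_pos: [569.7, -201.6, 152.7]
orientation: [0.629, 0.778, -0.003, -0.003]
force: [-17.3, -0.9, 14.5]
finger_gap: 0.116
grasp_force: 62.4
```

It has reached the closed stop (17 N). I relax the push, release, rise and check.

```bash
python3 -m creep '[{"grip":0,"tx":0,"ty":-0.16,"tz":-0.05,"ax":0,"ay":0,"az":0},{"grip":0.5,"tx":0,"ty":0,"tz":0,"ax":0,"ay":0,"az":0},{"grip":0.5,"tx":0,"ty":0,"tz":0,"ax":0,"ay":0,"az":0},{"grip":0.5,"tx":0,"ty":0,"tz":0,"ax":0,"ay":0,"az":0},{"grip":0.5,"tx":0,"ty":0,"tz":-1,"ax":0,"ay":0,"az":0},{"grip":0.5,"tx":0,"ty":0,"tz":-1,"ax":0,"ay":0,"az":0},{"grip":0.5,"tx":0,"ty":0,"tz":-1,"ax":0,"ay":0,"az":0},{"grip":0.5,"tx":0,"ty":0,"tz":-1,"ax":0,"ay":0,"az":0}]'
python3 -m creep '[{"grip":0.5,"tx":1,"ty":0,"tz":-0.5,"ax":0,"ay":0,"az":0},{"grip":0.5,"tx":1,"ty":0,"tz":0,"ax":0,"ay":0,"az":0},{"grip":0.5,"tx":1,"ty":0,"tz":0,"ax":0,"ay":0,"az":0},{"grip":0.5,"tx":1,"ty":0,"tz":0,"ax":0,"ay":0,"az":0},{"grip":0.5,"tx":1,"ty":0,"tz":0,"ax":0,"ay":0,"az":0},{"grip":0.5,"tx":0,"ty":0,"tz":0,"ax":0,"ay":0,"az":0}]' | head -2
python3 - <<'E'
from h import *
p=robot.get_image('wrist');cam(p);s=robot.sense();print(s['tool_pos'],s['time'])
q=robot.get_image('scene');b=cv2.resize(q['frame'][150:310,280:480],(400,320),interpolation=cv2.INTER_CUBIC)
im=np.zeros((600,780,3),np.uint8);im[:320,:400]=b;im[325:600,:375]=cv2.resize(p['frame'][50:325,130:505],(375,275))
tp=robot.get_image('top');im[:270,410:780]=cv2.resize(tp['frame'][160:240,320:430],(370,270));cv2.imwrite('pics/w12.png',im[:,:,::-1])
for n,x in(('w',p),('s',q),('t',tp)):
    for d in robot.pinpoint(x,'bail_grip')[:1]: print(n,d,ray(x,d['at'],142).round(1))
E
```

```text
time: 45.45
tool_pos: [570.4, -201.0, 233.9]
orientation: [0.629, 0.778, 0.0, 0.0]
force: [0.5, -0.7, -0.2]
finger_gap: 0.505
grasp_force: 0.0
time: 46.05
tool_pos: [548.3, -100.3, 242.4]
[ 548.73434651 -101.78349966  242.68843666] 46.1
w {'at': [312.6, 324.8], 'conf': 0.75} [ 571.4 -207.3  142. ]
s {'at': [218.3, 409.3], 'conf': 0.84} [ 569.8 -203.2  142. ]
```

View pics/w12.png

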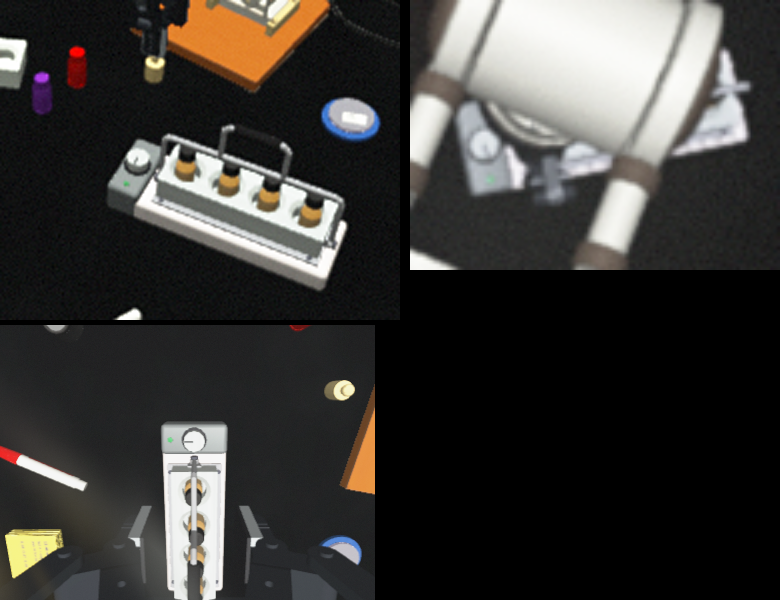

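The bail is upright over all four seated caps. The sleeve reads x ≈ 570, above the row, and the brass weight is still standing. I hand in.

```bash
python3 -c "
from station import robot
print(robot.sign_off())"
```

```text
the job is handed in; nothing more can be done
None
```

The four vials stand in the shaker in their original order, the bail is closed upright over their caps, and the job was handed in at about 46 s.

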